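# Pack a pot of bushes and press its lid

### The arm

A 6-joint arm with a two-finger parallel gripper is mounted at the origin on the work surface. World frame = base frame: x ahead of the robot, y to its left, z up, the work surface at z = 0. Lengths are in m, angles in rad, forces in N, time in s.
With the tool pointing down it reaches from about 0.375 to 0.925 m from the base axis. Payload 5.7 kg.
Tool frame: the origin (TCP) lies between the finger pads; the fingertips stand 14 mm ahead of it and the grasp point (between the pads) lies 5 mm behind it; z points along the fingers, y is the line along which they close (so a half turn about z gives the same grasp; the last joint's range is limited). The gripper opens to 88 mm and grips with 3 to 60 N. Pads are 20 mm wide; open, the fingers measure 115 mm over their backs; the gripper's body (75 mm by 178 mm) begins 61 mm behind the grasp point.
Start: joints at [1.107, 0.359, 1.51, -0, 1.272, -0.115], TCP at [0.205, 0.564, 0.237] pointing down, gripper open.
Joint ranges: [-2.97, 2.97], [-1.01, 2.36], [0.21, 2.38], [-0.96, 4.11], [0.2, 2.71], [-2.98, 2.98]. Speed limits (rad/s): [2.39, 2.39, 3.14, 3.14, 3.14, 3.14].

### API

Orientations are given as a unit quaternion [w, x, y, z].
In Python, from rig import get_obs, snapshot, job_done gives the robot as it stands.
- The arm moves only by the tool apply_moves, never from a script. Its argument "series" is a list of rows, each a list of 7 numbers: the turn, a rotation vector about the tool's x, y, z in degrees, then the shift along the tool's x, y, z in cm, then the finger opening in cm, from 0 to 8.78. A call has 1 to 20 rows; each row shifts and turns the commanded pose from where the row before left it, along the tool's axes as they then stand; what a row does not reach is not made up. A row lasts 1/10 s, in which the tool goes at most 50 mm and 8.59 degrees, less where a joint would pass 70% of its speed; a pose out of reach is approached as far as the arm can. A call with a gripper value outside its range is refused whole. The fingers move at their own pace and stop on an object; "grip_force" is the grip in N (left out, the last holds). Time passes only in rows, so rows that do not move let the fingers close. It gives the time, the measured TCP pose, the force, the opening and the grip force at its end, in the units of the state.
- get_obs(): the state, without advancing time (a new reading comes with each control period).
- snapshot(name): name is "scene" or "top"; returns a dict with "img" (420x560x3 uint8, red, green, blue), "fx", "fy", "cx", "cy" (pixels), "rvec" (rotation vector, rad) and "tvec" (3), from world to camera coordinates, as OpenCV has them. Camera axes: x right, y down, z forward; pixel columns grow to the right and rows downward; lengths in m; the calibration is good to about 2 mm. A picture is of the moment at which its call begins. There is no depth.
- job_done(): hands the job in; it is judged then, once.
The state is a dict: "time_s": time; "joints": joint angles; "joint_vel": joint speeds; "joint_torque": joint torques, N m; "tool_pos": TCP position; "tcp_rot": TCP orientation; "wrist_force": force on the tool from outside, world axes, zero at the start; "moment": the same for the moment, N m; "width": finger opening in m; "grasp_force": force on a finger pad.
Only numpy, scipy, OpenCV 4.12 (cv2) and the standard library are available. Lean on these libraries where they do the work, as an engineer would, in place of code of your own. Each camera call takes 0.05 s, during which the arm holds its last target. There are 200 camera calls.

### The job

Put the carton that was left on the square dispatch outline upright into the white tray, load every steel bush from the plywood board into the pot, and then set the lid squarely on the pot. Slide the closed pot along the bench, never lifting or tipping it, onto the round outline under the press, pull the lever down to its stop so that the pad presses the lid home, and ease it slowly back up to rest without letting it fly. Then slide the pot on to the middle of the square outline, and leave the jar, the spanner and the steel ring alone.

Things in the scene. Friction and masses are not known exactly. Their poses are not given: they have to be found in the camera images.
- pot: Straight round aluminium pot, open on top: outer diameter 124, wall 4, floor 5 thick, 72 high. Origin: centre of its underside, z up. One black bar handle sticks out level along the pot's own -x: 16 wide, 14 high (31 to 45 above the bench), from 60 to 144 from the pot's axis. 0.45 kg; it stands on the bench at a random place on its starting outline.
- pot_grip (a point): Middle of the pot handle, where to pinch it from above: 107 from the pot's axis, 38 above its underside; x along the handle towards the pot. Loaded, the pot drags with several N and swings about a weak pinch; a firm one (60 N) steers it.
- lid: Aluminium lid, 124 across, 5 thick. Below it a spigot (106 across, 8 high) that drops into the pot's mouth (116 across); on top a round dark boss, 40 across, 20 high, to hold it by. Origin: centre of the spigot's underside, on which it lies; plate 8 to 13, boss 13 to 33 above it. On the closed pot the origin is 64 above the pot's underside, the boss's top 97 above the bench. 0.14 kg.
- bush1: Flanged steel bush, one of two or three alike (None if absent), standing flange down on the plywood board: flange 38 across and 5 high, then a plain barrel 30 across, 28 high over all. Origin: centre of its underside. 0.08 kg.
- bush2: Flanged steel bush, one of two or three alike (None if absent), standing flange down on the plywood board: flange 38 across and 5 high, then a plain barrel 30 across, 28 high over all. Origin: centre of its underside. 0.08 kg.
- bush3: Flanged steel bush, one of two or three alike (None if absent), standing flange down on the plywood board: flange 38 across and 5 high, then a plain barrel 30 across, 28 high over all. Origin: centre of its underside. 0.08 kg.
- bush4: Flanged steel bush, one of two or three alike (None if absent), standing flange down on the plywood board: flange 38 across and 5 high, then a plain barrel 30 across, 28 high over all. Origin: centre of its underside. 0.08 kg.
- board: Fixed plywood board that the bushes stand on, 150 by 150, 12 thick. Origin: centre of its underside.
- mark_in: Flat white round outline on the bench, 160 across, where the pot stands at the start. Origin: its centre at bench level.
- mark_out: Flat white SQUARE outline on the bench, 165 a side: the dispatch place. Origin: its centre. It and mark_in lie on either side of the press, either way round.
- carton: Small cardboard carton, 60 (x) by 44 (y), 45 high, left standing on the dispatch square. Origin: centre of its underside. 0.12 kg.
- tray: Shallow fixed white plastic tray, 110 by 110 outside, 22 high, walls and floor 5. Origin: centre of its underside.
- press: Green lid press fixed to the bench. Origin: at bench level straight under the ram. Its column (90 wide, 290 high) stands behind, from 85 to 185 along its own +x (foot from 85, 160 wide, 18 high); the head overhangs at 205 to 290 high from -30 to 95 in x, 80 wide. Its y is the side where the lever is.
- press_spot (a point): Centre, at bench level, of the white round outline (160 across) under the ram: the pot's place for pressing. The bench there is bare: the pot can slide in from one side and out of the other.
- pad: Round rubber pad under the ram, 60 across, 12 thick. Origin: centre of its underside, 119 above the bench with the lever home. The lever lowers the ram 50 mm per rad; the pad is sprung (500 N/m, up to 20 mm) and meets the boss of a closed pot at about 0.44 rad.
- lever (a joint): Press lever, rad: 0 at home (0.5 rad above level), 0.70 at the lower stop (0.2 rad below level). Sprung back to home: the handle needs about 4 N to start and 15 N at the bottom of the stroke; let go, it flies back.
- lever_grip (a point): Middle of the lever's black handle: a level round bar 20 across, 62 long, along the press's x, held at its far (+x) end only; the last 31 mm on the robot's side are free. It swings on a radius of 160 in the press's y-z plane about lever_hinge, moving down as the joint grows.
- lever_hinge (a point): The point on the lever's hinge line level with lever_grip in the press's x; 220 above the bench. The hinge line runs along the press's x.
- oiler: Bystander: dark steel jar, 52 across, 110 high. Origin: centre of its underside.
- spanner: Bystander: steel spanner, 170 long, lying. Origin: under its middle.
- collar: Bystander: steel ring, 70 across, 35 high. Origin: centre of its underside.
Mind the look-alikes: they are no part of the job. What is shaped like the bush1 but turquoise is not meant.

How it is judged:
By the outcome, as a careful person would: the job done as asked, in the order asked, and still so for the second after the job is handed in, with the robot touching nothing.
Of bush1, bush2, bush3, bush4 only 2 to 3 are there at a start; the rules pass over those that are not, and their reading is None.
At some moment in a run one of carton, bush1, bush2, bush3, bush4 may be knocked a few centimetres aside while the robot is not near it.
It also fails if it takes over 210 s, if anything falls off the work surface, if the arm or the gripper's body presses on something with over 40 N, if the wrist force passes 120 N, or if a joint passes its speed limit or range.

## Working session

There is one attempt and no reset: what is moved stays moved. The work goes in short steps, Python scripts to look and compute and a tool call to move; the robot and the scene stay as the last step left them, time stands still between calls to the robot, and variables do not carry over. Pictures are saved under pics/ and viewed, at most 14 in all, crops included, and the job is handed in when it is done.

Besides the shell and the picture viewer there is one more tool, called after "Request:" as a command line: name --pt "numbers of a row" for each row, then --argument value for the rest. apply_moves: Moves the arm, as the interface text tells. Its arguments: {"type":"object","properties":{"series":{"type":"array","items":{"type":"array","items":{"type":"number"}}},"grip_force":{"type":"number"}},"required":["series"]}

```bash
mkdir -p pics; ls; cat > h.py <<'E'
import numpy as np, cv2
from rig import get_obs, snapshot
def snap(n,f=None):
    s=snapshot(n)
    if f: cv2.imwrite('pics/'+f,s['img'][:,:,::-1])
    return s
def cam(s):
    R=cv2.Rodrigues(np.array(s['rvec'],float))[0];return R,np.array(s['tvec'],float).ravel()
def px2w(s,u,v,z):
    R,t=cam(s);d=R.T@np.array([(u-s['cx'])/s['fx'],(v-s['cy'])/s['fy'],1]);c=-R.T@t
    return c+d*(z-c[2])/d[2]
def w2px(s,p):
    R,t=cam(s);q=R@np.array(p,float)+t
    return s['fx']*q[0]/q[2]+s['cx'],s['fy']*q[1]/q[2]+s['cy']
E
python3 - <<'E'
from h import *
for n in ('scene','top'):
    s=snap(n,n+'1.png'); R,t=cam(s); print(n,s['fx'],-R.T@t,R[2]); 
o=get_obs();print(o)
E
```

```text
pics
scene 486.2329916695606 [1.47524402 0.00869267 1.07411054] [-0.73169271 -0.01923525 -0.68136319]
top 435.75542016809794 [ 0.32208881 -0.03628819  1.42855732] [ 0.17430236  0.01888932 -0.98451099]
{'time_s': 0.1, 'joints': array([ 1.10690897e+00,  3.59424167e-01,  1.51128846e+00, -9.74420899e-06,
        1.27254073e+00, -1.15086937e-01]), 'joint_vel': array([-0.00047272, -0.00112147, -0.00132404,  0.00132216, -0.00043638,
        0.00038203]), 'joint_torque': array([ 7.36412403e-05, -5.16355777e+01, -2.71406168e+01,  6.75453781e-02,
        2.76500284e-02, -4.32275510e-05]), 'tool_pos': array([0.2047972 , 0.56333261, 0.2359125 ]), 'tcp_rot': array([-2.32571078e-04,  1.73516004e-01,  9.84830700e-01, -7.97131312e-04]), 'wrist_force': array([-0.58336262, -0.36985362, -0.23769012]), 'moment': array([-0.01517465, -0.02446919,  0.02341903]), 'grasp_force': 0.0, 'width': 0.08781219540045641}
```

View pics/top1.png

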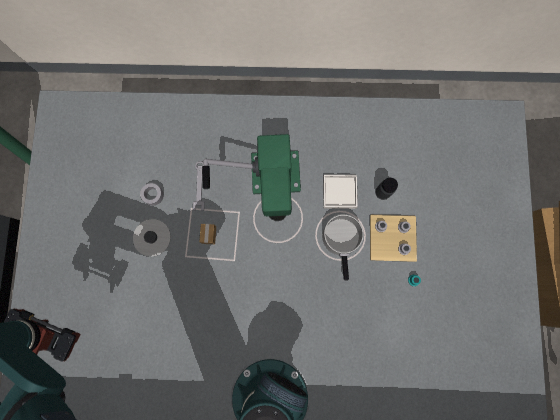

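View pics/scene1.png

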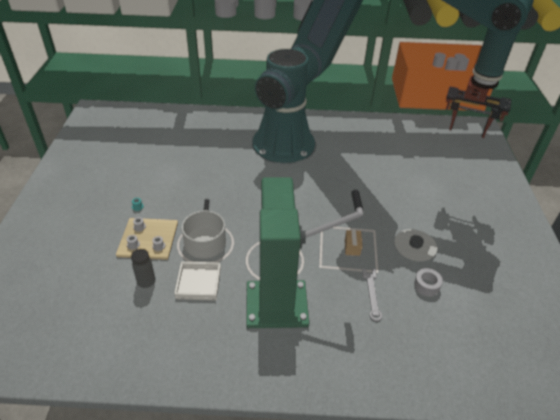

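```bash
python3 - <<'E'
import cv2
a=cv2.imread('pics/top1.png')[130:295,130:430]
cv2.imwrite('pics/c1.png',cv2.resize(a,(800,440),interpolation=cv2.INTER_CUBIC))
b=cv2.imread('pics/scene1.png')[170:340,110:450]
cv2.imwrite('pics/c2.png',cv2.resize(b,(800,400),interpolation=cv2.INTER_CUBIC))
E
```

```text
(no output)
```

View pics/c1.png

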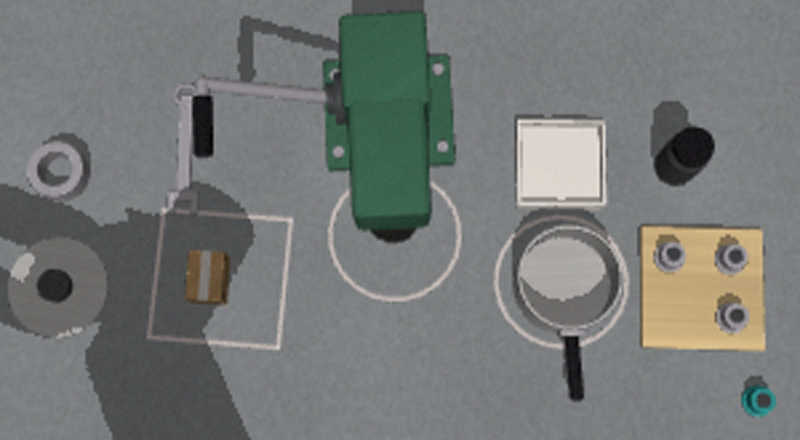

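View pics/c2.png

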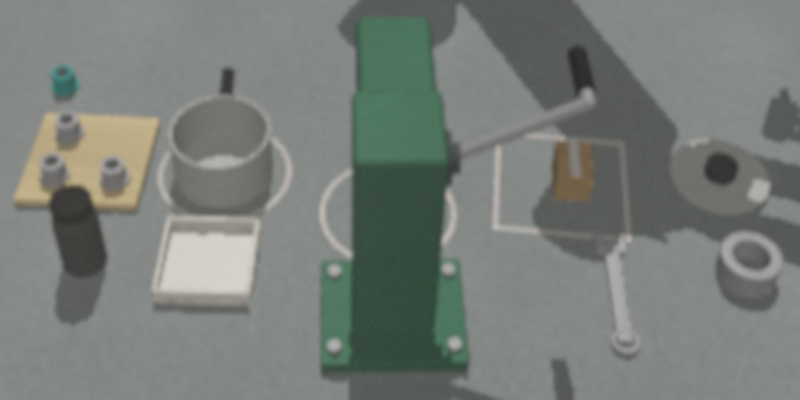

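```bash
python3 - <<'E'
from h import *
from scipy.optimize import least_squares
T=snap('top');S=snap('scene')
c=lambda u,v,z:px2w(T,130+(u+.5)/2.667-.5,130+(v+.5)/2.667-.5,z)
d=lambda u,v,z:px2w(S,110+(u+.5)/2.353-.5,170+(v+.5)/2.353-.5,z)
P=lambda n,*a:print(n,*[np.round(x[:2]*1000).astype(int) for x in a])
P('bush top',c(671,252,.04),c(735,255,.04),c(735,315,.04))
P('bush scene',d(112,163,.04),d(51,160,.04),d(67,120,.04))
P('pot rim l r t b',c(515,278,.072),c(621,278,.072),c(568,225,.072),c(568,331,.072)); P('pot scn l r t b',d(168,130,.072),d(272,135,.072),d(221,98,.072),d(219,168,.072))
P('handle end',c(576,398,.040),c(571,345,.04)); P('handle scn',d(229,69,.04))
P('carton',c(187,250,.045),c(222,252,.045),c(222,303,.045),c(187,302,.045));P('carton scn stripe',d(573,142,.045),d(576,178,.045))
P('square',c(162,212,0),c(292,218,0),c(278,347,0),c(149,338,0));P('sq scn',d(497,138,0),d(624,142,0),d(630,237,0),d(494,230,0))
P('tray',c(517,117,.022),c(606,117,.022),c(607,206,.022),c(516,206,.022))
P('lid l r t b',c(8,286,.013),c(107,286,.013),c(57,236,.013),c(57,336,.013));P('boss',c(54,286,.033),d(721,168,.033))
P('lever',c(203,96,.297),c(203,156,.297),d(577,52,.297),d(587,93,.297))
P('foot',c(327,170,.018),c(455,163,.018),c(326,62,.018),c(449,56,.018)); P('foot scn',d(321,264,.018),d(463,261,.018),d(322,370,.018),d(468,368,.018))
P('head front top',c(354,222,.29),c(429,228,.29));P('board',c(640,226,.012),c(763,229,.012),c(765,350,.012),c(641,347,.012))
P('oiler',c(690,148,.11));P('spanner',c(182,92,.005),c(180,205,.005),d(626,343,.005),d(617,240,.005));P('collar',c(54,168,.035));P('turq',c(758,400,.028))
# outlines
for n,im,r in(('press',T,(250,300,200,245)),('in',T,(313,370,207,262)),):
    g=im['img'].astype(int); u0,u1,v0,v1=r
    m=(g.min(2)>150);pts=[]
    for v in range(v0,v1):
        for u in range(u0,u1):
            if m[v,u]: pts.append(px2w(im,u,v,0)[:2])
    pts=np.array(pts); f=least_squares(lambda p:np.hypot(*(pts-p[:2]).T)-p[2],[*pts.mean(0),.078],loss='soft_l1',f_scale=.002)
    print(n,len(pts),f.x,f.cost)
E
```

```text
bush top [ 548 -341] [ 546 -417] [ 474 -416]
bush scene [ 543 -346] [ 543 -421] [ 474 -418]
pot rim l r t b [ 507 -151] [ 510 -275] [ 572 -213] [ 446 -213]
pot scn l r t b [ 514 -279] [ 514 -152] [ 454 -224] [ 572 -208]
handle end [ 370 -227] [ 433 -221]
handle scn [ 366 -229]
carton [534 243] [533 201] [471 197] [471 239]
carton scn stripe [475 219] [536 218]
square [588 287] [585 123] [423 133] [430 293]
sq scn [431 129] [427 295] [586 285] [586 121]
tray [ 716 -155] [ 719 -266] [ 606 -267] [ 603 -155]
lid l r t b [488 468] [491 346] [552 412] [428 402]
boss [487 405] [496 402]
lever [653 186] [591 182] [591 181] [652 186]
foot [643  80] [656 -79] [783  87] [795 -69]
foot scn [663 -81] [649  83] [803 -67] [791  87]
head front top [529  29] [525 -46]
board [ 584 -309] [ 584 -460] [ 435 -459] [ 435 -309]
oiler [ 659 -349]
spanner [743 270] [597 263] [741 263] [596 268]
collar [633 416]
turq [ 375 -444]
press 176 [ 0.56692111 -0.00568979  0.08029467] 0.00022493480053901725
in 836 [ 0.48827072 -0.2181116   0.05847171] 0.026360912895850654
```

Three grey bushes at top-view crop (671,252), (735,255) and (735,315) stand on the plywood. The turquoise one at (758,400) stands off the board and is the look-alike. The carton is at crop (206,276), the lid at (57,286), the pot at (568,278), and the lever handle at (203,126). Both cameras agree to about 5 mm.

Request:
apply_moves --pt "0 0 -8 0 0 0 8.78" --pt "0 0 -8 0 0 0 8.78" --pt "0 0 -4 0 0 0 8.78" --pt "0 0 0 -3 -3.4 0 8.78" --pt "0 0 0 -3 -3.4 0 8.78" --pt "0 0 0 -3 -3.4 0 8.78" --pt "0 0 0 -3 -3.4 0 8.78" --pt "0 0 0 -3 -3.4 0 8.78" --pt "0 0 0 -3 -3.4 0 8.78" --pt "0 0 0 -3 -3.4 0 8.78" --pt "0 0 0 -3 -3.4 0 8.78" --pt "0 0 0 -3 -3.6 0 8.78" --pt "0 0 0 -2.8 -3.6 0 8.78" --pt "0 0 0 0 0 0 8.78" --pt "0 0 0 0 0 0 8.78" --grip_force 15

```text
time_s: 1.7
tool_pos: [0.5034, 0.2191, 0.2363]
tcp_rot: [-0.0, 0.001, 1.0, 0.0]
wrist_force: [-0.4, 0.4, 0.3]
width: 0.0879
grasp_force: 0.0
```

Request:
apply_moves --pt "0 0 0 0 0 4 8.78" --pt "0 0 0 0 0 4 8.78" --pt "0 0 0 0 0 4 8.78" --pt "0 0 0 0 0 3 8.78" --pt "0 0 0 0 0 2 8.78" --pt "0 0 0 0 0 2 8.78" --pt "0 0 0 0 0 1.6 8.78" --pt "0 0 0 0 0 0 8.78" --pt "0 0 0 0 0 0 3" --pt "0 0 0 0 0 0 3" --pt "0 0 0 0 0 0 3" --pt "0 0 0 0 0 0 3" --pt "0 0 0 0 0 0 3" --pt "0 0 0 0 0 0 3" --pt "0 0 0 0 0 0 3" --pt "0 0 0 0 0 0 3" --pt "0 0 0 0 0 0 3" --pt "0 0 0 0 0 0 3"

```text
time_s: 3.5
tool_pos: [0.5034, 0.2198, 0.031]
tcp_rot: [0.0, -0.0, 1.0, -0.0]
wrist_force: [-0.3, -1.6, 5.7]
width: 0.0442
grasp_force: 15.0
```

Request:
apply_moves --pt "0 0 0 0 0 -2 3" --pt "0 0 0 0 0 -3 3" --pt "0 0 0 0 0 -4 3" --pt "0 0 0 0 0 -4 3" --pt "0 0 0 0 0 -4 3" --pt "0 0 0 2.8 -4 0 3" --pt "0 0 0 2.8 -4 0 3" --pt "0 0 0 2.7 -4 0 3" --pt "0 0 0 0 -4 0 3" --pt "0 0 0 0 -4 0 3" --pt "0 0 0 0 -4 0 3" --pt "0 0 0 0 -4 0 3" --pt "0 0 0 0 -4 0 3" --pt "0 0 0 -4 -2 0 3" --pt "0 0 0 -4 -2 0 3" --pt "0 0 0 -4 -2 0 3" --pt "0 0 0 -4 -2 0 3" --pt "0 0 0 -4 -2 0 3" --pt "0 0 0 -4 -1.1 0 3" --pt "0 0 0 0 0 0 3"

```text
time_s: 5.5
tool_pos: [0.6648, -0.2129, 0.1993]
tcp_rot: [0.002, 0.0, 1.0, -0.0]
wrist_force: [-0.7, 0.2, -1.1]
width: 0.0443
grasp_force: 15.0
```

```bash
python3 - <<'E'
from h import *
o=get_obs();print(o['tool_pos'],o['width'],o['grasp_force'],o['wrist_force'])
S=snap('scene','s2.png');T=snap('top','t2.png')
cv2.imwrite('pics/m2.png',np.vstack([cv2.resize(S['img'][170:340,110:450],(600,300)),cv2.resize(T['img'][130:295,130:430],(545,300))[:, :545] if 0 else cv2.resize(T['img'][130:295,130:430],(600,300))])[:,:,::-1])
E
```

```text
[ 0.66480161 -0.21288677  0.19929462] 0.0442913332965051 14.972504675388336 [-0.69890079  0.19223652 -1.06375376]
```

View pics/m2.png

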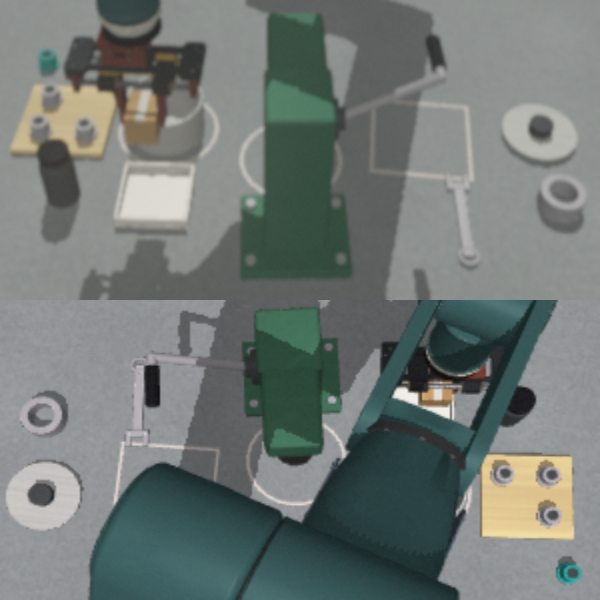

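Carton is held at crop (140,110), with no objects displaced. Lowering it into the tray.

Request:
apply_moves --pt "0 0 0 0.4 0.6 4 3" --pt "0 0 0 0 0 4 3" --pt "0 0 0 0 0 4 3" --pt "0 0 0 0 0 2.5 3" --pt "0 0 0 0 0 1 3" --pt "0 0 0 0 0 0.5 3" --pt "0 0 0 0 0 0.2 3" --pt "0 0 0 0 0 0 3" --pt "0 0 0 0 0 0 6" --pt "0 0 0 0 0 0 6" --pt "0 0 0 0 0 0 6" --pt "0 0 0 0 0 0 6" --pt "0 0 0 0 0 -1 6" --pt "0 0 0 0 0 -3 6" --pt "0 0 0 0 0 -4 6" --pt "0 0 0 0 0 -4 6" --pt "0 0 0 0 0 -4 6" --pt "0 0 0 0 0 0 6"

```text
time_s: 7.4
tool_pos: [0.6601, -0.2066, 0.2065]
tcp_rot: [0.006, -0.0, 1.0, -0.002]
wrist_force: [0.7, -1.1, -0.1]
width: 0.0598
grasp_force: 0.0
```

Request:
apply_moves --pt "0 0 0 2.8 -3.4 0 6" --pt "0 0 0 2.8 -3.4 0 6" --pt "0 0 0 2.8 -3.4 0 6" --pt "0 0 0 3.0 -3.4 0 6" --pt "0 0 0 0 0 0 6"

```text
time_s: 7.9
tool_pos: [0.5385, -0.3449, 0.1985]
tcp_rot: [-0.001, 0.002, 1.0, -0.001]
wrist_force: [0.1, 0.2, -0.7]
width: 0.0598
grasp_force: 0.0
```

```bash
cat >> h.py <<'E'
ref=cv2.imread('pics/scene1.png')[:,:,::-1].astype(float)
def chk(S,pts,z=.04,r=6):
    for p in pts:
        u,v=map(int,w2px(S,(*p,z)));a=S['img'][v-r:v+r,u-r:u+r].astype(float);print(p,(u,v),np.abs(a-ref[v-r:v+r,u-r:u+r]).mean().round(1))
E
python3 - <<'E'
from h import *
o=get_obs();print(o['tool_pos'],o['tcp_rot'])
S=snap('scene','s3.png');chk(S,[(.546,-.343),(.545,-.419),(.474,-.417)])
cv2.imwrite('pics/m3.png',cv2.resize(S['img'][130:310,100:300],(667,600),interpolation=cv2.INTER_CUBIC)[:,:,::-1])
E
```

```text
[ 0.53852034 -0.34487044  0.19852439] [-1.13018865e-03  2.14198905e-03  9.99996861e-01 -6.42474629e-04]
(0.546, -0.343) (158, 239) 8.0
(0.545, -0.419) (131, 238) 8.1
(0.474, -0.417) (138, 220) 7.8
```

View pics/m3.png

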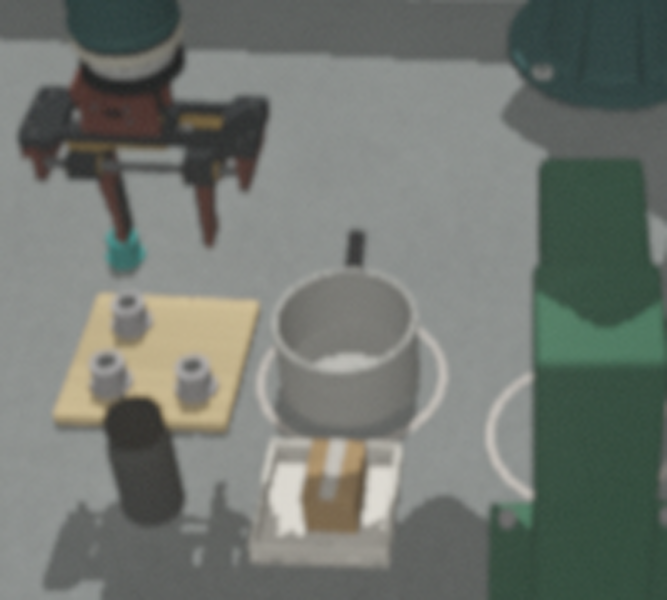

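The carton stands upright in the tray (335,485), and the bushes are unmoved at (192,370), (107,365) and (130,305). Taking the first bush.

Request:
apply_moves --pt "0 0 0 -0.7 0.2 0 6" --pt "0 0 0 0 0 4 6" --pt "0 0 0 0 0 4 6" --pt "0 0 0 0 0 3 6" --pt "0 0 0 0 0 2 6" --pt "0 0 0 0 0 2 6" --pt "0 0 0 0 0 1.4 6" --pt "0 0 0 0 0 0 6" --pt "0 0 0 0 0 0 2" --pt "0 0 0 0 0 0 2" --pt "0 0 0 0 0 0 2" --pt "0 0 0 0 0 0 2" --pt "0 0 0 0 0 0 2" --pt "0 0 0 0 0 0 2" --grip_force 20

```text
time_s: 9.35
tool_pos: [0.5499, -0.3398, 0.0357]
tcp_rot: [0.001, -0.0, 1.0, -0.001]
wrist_force: [-0.3, -0.2, 6.3]
width: 0.0295
grasp_force: 20.0
```

Request:
apply_moves --pt "0 0 0 0 0 -2 2" --pt "0 0 0 0 0 -4 2" --pt "0 0 0 0 0 -4 2" --pt "0 0 0 0.2 3 0 2" --pt "0 0 0 0.2 3 0 2" --pt "0 0 0 0.2 3 0 2" --pt "0 0 0 0.2 3.6 0 2" --pt "0 0 0 0 0 0 2" --pt "0 0 0 0 0 0 2"

```text
time_s: 10.25
tool_pos: [0.541, -0.2124, 0.1346]
tcp_rot: [-0.0, -0.001, 1.0, -0.0]
wrist_force: [0.4, 0.0, -0.6]
width: 0.0295
grasp_force: 20.0
```

Request:
apply_moves --pt "0 0 0 0 0 3 2" --pt "0 0 0 0 0 3 2" --pt "0 0 0 0 0 2 2" --pt "0 0 0 0 0 1.5 2" --pt "0 0 0 0 0 0.8 2" --pt "0 0 0 0 0 0 2" --pt "0 0 0 0 0 0 4.2" --pt "0 0 0 0 0 0 4.2" --pt "0 0 0 0 0 0 4.2" --pt "0 0 0 0 0 -1 4.2" --pt "0 0 0 0 0 -3 4.2" --pt "0 0 0 0 0 -4 4.2" --pt "0 0 0 0 0 -4 4.2" --pt "0 0 0 0 -4 0 6" --pt "0 0 0 0 -4 0 6" --pt "0 0 0 0 -4 0 6" --pt "0 0 0 0 -4 0 6" --pt "0 0 0 0 -4.2 0 6" --pt "0 0 0 0 0 0 6" --pt "0 0 0 0 0 0 6"

```text
time_s: 12.25
tool_pos: [0.5411, -0.4158, 0.1524]
tcp_rot: [0.0, 0.001, 1.0, -0.0]
wrist_force: [-0.3, 0.8, 0.8]
width: 0.0597
grasp_force: 0.0
```

```bash
python3 - <<'E'
from h import *
o=get_obs();print(o['tool_pos'],o['tcp_rot'])
S=snap('scene','s4.png');chk(S,[(.545,-.419),(.474,-.417)])
cv2.imwrite('pics/m4.png',cv2.resize(S['img'][130:310,100:300],(667,600),interpolation=cv2.INTER_CUBIC)[:,:,::-1])
E
```

```text
[ 0.54108248 -0.41577963  0.1523747 ] [ 2.57259209e-04  7.05433080e-04  9.99999713e-01 -1.00163912e-04]
(0.545, -0.419) (131, 238) 7.8
(0.474, -0.417) (138, 220) 8.7
```

View pics/m4.png

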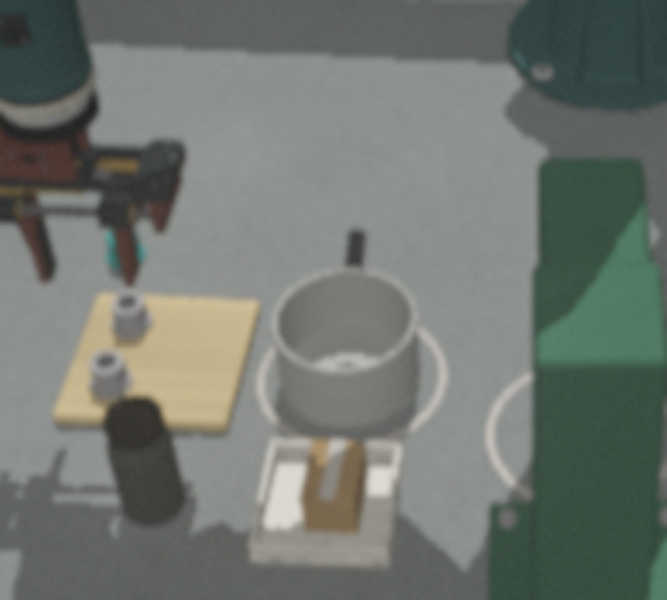

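Request:
apply_moves --pt "0 0 0 -0.3 -0.3 0 6" --pt "0 0 0 0 0 4 6" --pt "0 0 0 0 0 3 6" --pt "0 0 0 0 0 2 6" --pt "0 0 0 0 0 1.5 6" --pt "0 0 0 0 0 1.2 6" --pt "0 0 0 0 0 0 6" --pt "0 0 0 0 0 0 2" --pt "0 0 0 0 0 0 2" --pt "0 0 0 0 0 0 2" --pt "0 0 0 0 0 0 2" --pt "0 0 0 0 0 0 2" --pt "0 0 0 0 0 0 2" --pt "0 0 0 0 0 -2 2" --pt "0 0 0 0 0 -4 2" --pt "0 0 0 0 0 -4 2" --pt "0 0 0 0 0 0 2"

```text
time_s: 14.0
tool_pos: [0.5472, -0.4208, 0.1408]
tcp_rot: [0.004, -0.0, 1.0, -0.004]
wrist_force: [0.8, -0.7, -0.3]
width: 0.03
grasp_force: 20.0
```

Request:
apply_moves --pt "0 0 0 1.2 3.4 0 2" --pt "0 0 0 1.2 3.4 0 2" --pt "0 0 0 1.2 3.4 0 2" --pt "0 0 0 1.2 3.5 0 2" --pt "0 0 0 1.2 3.5 0 2" --pt "0 0 0 1.1 3.5 0 2" --pt "0 0 0 0 0 0 2" --pt "0 0 0 0 0 0 2" --pt "0 0 0 0 0 0 2"

```text
time_s: 14.9
tool_pos: [0.474, -0.2121, 0.1346]
tcp_rot: [0.0, -0.0, 1.0, -0.0]
wrist_force: [0.1, 0.3, -0.8]
width: 0.0298
grasp_force: 20.0
```

Request:
apply_moves --pt "0 0 0 -0.4 -0.1 0 2" --pt "0 0 0 0 0 3 2" --pt "0 0 0 0 0 3 2" --pt "0 0 0 0 0 2 2" --pt "0 0 0 0 0 1.5 2" --pt "0 0 0 0 0 0.8 2" --pt "0 0 0 0 0 0 2" --pt "0 0 0 0 0 0 3.9" --pt "0 0 0 0 0 0 3.9" --pt "0 0 0 0 0 0 3.9" --pt "0 0 0 0 0 -2 3.9" --pt "0 0 0 0 0 -4 3.9" --pt "0 0 0 0 0 -4 3.9" --pt "0 0 0 0.1 -4 -1 6" --pt "0 0 0 0.1 -4 0 6" --pt "0 0 0 0.1 -4 0 6" --pt "0 0 0 0.1 -4 0 6" --pt "0 0 0 0 -4.4 0 6" --pt "0 0 0 0 0 0 6" --pt "0 0 0 0 0 0 6"

```text
time_s: 16.9
tool_pos: [0.4731, -0.4168, 0.142]
tcp_rot: [0.0, 0.001, 1.0, -0.0]
wrist_force: [0.8, 0.6, -0.2]
width: 0.0599
grasp_force: 0.0
```

```bash
python3 - <<'E'
from h import *
o=get_obs();print(o['tool_pos'],o['tcp_rot'])
S=snap('scene','s5.png');chk(S,[(.474,-.417),(.509,-.275),(.509,-.153)])
E
```

```text
[ 0.4730754  -0.41677946  0.14196957] [ 1.76924239e-04  7.34208489e-04  9.99999712e-01 -7.13757433e-05]
(0.474, -0.417) (138, 220) 6.9
(0.509, -0.275) (184, 231) 6.2
(0.509, -0.153) (225, 233) 6.4
```

Request:
apply_moves --pt "0 0 0 -0.1 0 4 6" --pt "0 0 0 0 0 3 6" --pt "0 0 0 0 0 2 6" --pt "0 0 0 0 0 1.2 6" --pt "0 0 0 0 0 0.5 6" --pt "0 0 0 0 0 0 6" --pt "0 0 0 0 0 0 2" --pt "0 0 0 0 0 0 2" --pt "0 0 0 0 0 0 2" --pt "0 0 0 0 0 0 2" --pt "0 0 0 0 0 0 2" --pt "0 0 0 0 0 0 2" --pt "0 0 0 0 0 -2 2" --pt "0 0 0 0 0 -4 2" --pt "0 0 0 0 0 -4 2" --pt "0 0 0 0 0 0 2"

```text
time_s: 18.55
tool_pos: [0.4769, -0.4188, 0.1401]
tcp_rot: [0.003, -0.0, 1.0, -0.003]
wrist_force: [0.4, -0.7, -0.5]
width: 0.0296
grasp_force: 20.0
```

Request:
apply_moves --pt "0 0 8 0 0 0 2" --pt "0 0 8 0 0 0 2" --pt "0 0 8 0 0 0 2" --pt "0 0 8 0 0 0 2" --pt "0 0 8 0 0 0 2" --pt "0 0 8 0 0 0 2" --pt "0 0 8 0 0 0 2" --pt "0 0 8 0 0 0 2" --pt "0 0 8 0 0 0 2" --pt "0 0 8 0 0 0 2" --pt "0 0 8 0 0 0 2" --pt "0 0 2 0 0 0 2" --pt "0 0 0 3.9 0.6 0 2" --pt "0 0 0 3.9 0.6 0 2" --pt "0 0 0 3.9 0.6 0 2" --pt "0 0 0 3.9 0.6 0 2" --pt "0 0 0 3.9 0.6 0 2" --pt "0 0 0 3.9 0.6 0 2" --pt "0 0 0 0 0 0 2" --pt "0 0 0 0 0 0 2"

```text
time_s: 20.55
tool_pos: [0.5098, -0.1812, 0.1339]
tcp_rot: [-0.001, 0.706, 0.708, -0.0]
wrist_force: [-0.8, -0.6, -0.1]
width: 0.0296
grasp_force: 20.0
```

Request:
apply_moves --pt "0 0 0 -0.3 -0.1 0 2" --pt "0 0 0 0 0 3 2" --pt "0 0 0 0 0 3 2" --pt "0 0 0 0 0 2 2" --pt "0 0 0 0 0 1.3 2" --pt "0 0 0 0 0 0.8 2" --pt "0 0 0 0 0 0 2"

```text
time_s: 21.25
tool_pos: [0.5088, -0.1857, 0.0329]
tcp_rot: [-0.001, 0.707, 0.707, -0.0]
wrist_force: [1.0, 0.0, -0.3]
width: 0.0298
grasp_force: 20.0
```

Request:
apply_moves --pt "0 0 0 0 0 0 3.8" --pt "0 0 0 0 0 0 3.8" --pt "0 0 0 0 0 0 3.8" --pt "0 0 0 0 0 -2 3.8" --pt "0 0 0 0 0 -4 3.8" --pt "0 0 0 0 0 -4 3.8" --pt "0 0 0 0 0 -3 3.8" --pt "0 0 0 3 -3 -1 6" --pt "0 0 0 4 -3 0 6" --pt "0 0 0 4 -3 0 6" --pt "0 0 0 4 0 0 6" --pt "0 0 0 4 0 0 6" --pt "0 0 0 4 0 0 6" --pt "0 0 0 4 0 0 6" --pt "0 0 0 4 0 0 6" --pt "0 0 0 4 0 0 6" --pt "0 0 0 4 0 0 6"

```text
time_s: 22.95
tool_pos: [0.419, 0.2068, 0.1744]
tcp_rot: [0.0, 0.707, 0.707, 0.001]
wrist_force: [1.2, 0.1, -0.4]
width: 0.0604
grasp_force: 0.0
```

```bash
python3 - <<'E'
from h import *
o=get_obs();print(o['tool_pos'],o['tcp_rot'])
S=snap('scene','s6.png');chk(S,[(.509,-.275),(.509,-.153)],.072)
T=snap('top','t6.png')
a=cv2.resize(S['img'][150:300,90:240],(400,400),interpolation=cv2.INTER_CUBIC);b=cv2.resize(T['img'][160:290,300:430],(400,400),interpolation=cv2.INTER_CUBIC)
cv2.imwrite('pics/m6.png',np.hstack([a,b])[:,:,::-1])
E
```

```text
[0.41904231 0.20677394 0.17442148] [4.44252254e-04 7.06854283e-01 7.07358730e-01 6.71959038e-04]
(0.509, -0.275) (182, 223) 2.4
(0.509, -0.153) (225, 225) 2.3
```

View pics/m6.png

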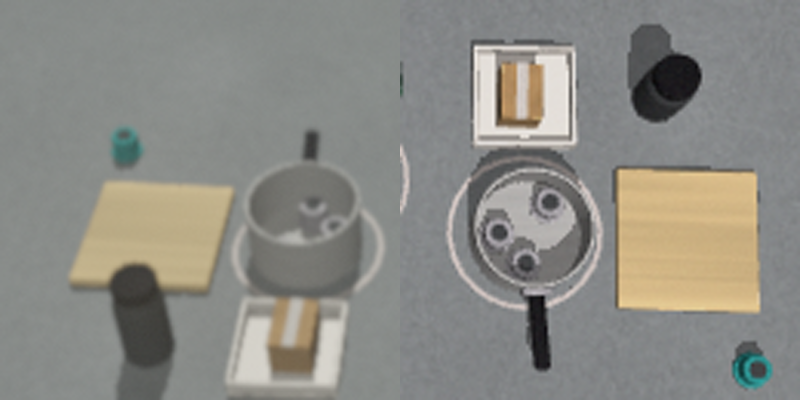

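All three bushes stand in the pot (550,200), (498,232), (525,263), and the carton is upright. Next the lid.

Request:
apply_moves --pt "0 0 0 4 1.4 0 7" --pt "0 0 0 4 1.4 0 7" --pt "0 0 0 4 1.4 0 7" --pt "0 0 0 4 1.4 0 7" --pt "0 0 0 3.7 1.5 0 7" --pt "0 0 0 0 0 0 7" --pt "0 0 0 0 0 0 7" --pt "0 0 0 0 0 0 7"

```text
time_s: 23.85
tool_pos: [0.4894, 0.4002, 0.1735]
tcp_rot: [0.0, 0.707, 0.707, -0.001]
wrist_force: [-0.4, 0.4, -0.4]
width: 0.0699
grasp_force: 0.0
```

```bash
python3 - <<'E'
from h import *
from scipy.optimize import least_squares
T=cv2.imread('pics/t6.png');Ts=snap('top');Ss=snap('scene')
f=lambda u,v,z:px2w(Ts,300+(u+.5)/3.077-.5,160+(v+.5)/3.077-.5,z)[:2]
print('pot',(f(473,228,.072)+f(594,228,.072))/2,(f(533,169,.072)+f(533,288,.072))/2,'handle',f(543,366,.04))
# boss: dark pixels centroid, both cams
for n,s in(('T',Ts),('S',Ss)):
    u,v=map(int,w2px(s,(.49,.405,.03)));r=9
    g=s['img'][v-r:v+r,u-r:u+r].max(2);m=(g<60);ys,xs=np.nonzero(m);print(n,(u,v),m.sum(),px2w(s,u-r+xs.mean(),v-r+ys.mean(),.028))
S0=snap('scene','s7.png');T0=snap('top')
o=get_obs();print(o['tool_pos'])
a=cv2.resize(Ss['img'][180:300,340:460],(400,400),interpolation=cv2.INTER_CUBIC);b=cv2.resize(Ts['img'][180:300,100:220],(400,400),interpolation=cv2.INTER_CUBIC)
cv2.imwrite('pics/m7.png',np.hstack([a,b])[:,:,::-1])
E
```

```text
pot [ 0.51998359 -0.61841775] [ 0.5199324  -0.61795114] handle [ 0.38291229 -0.63491023]
T (150, 236) 13 [0.48959847 0.38940771 0.028     ]
S (416, 240) 8 [0.50723522 0.39539217 0.028     ]
[0.48985594 0.40068647 0.17386657]
```

View pics/m7.png

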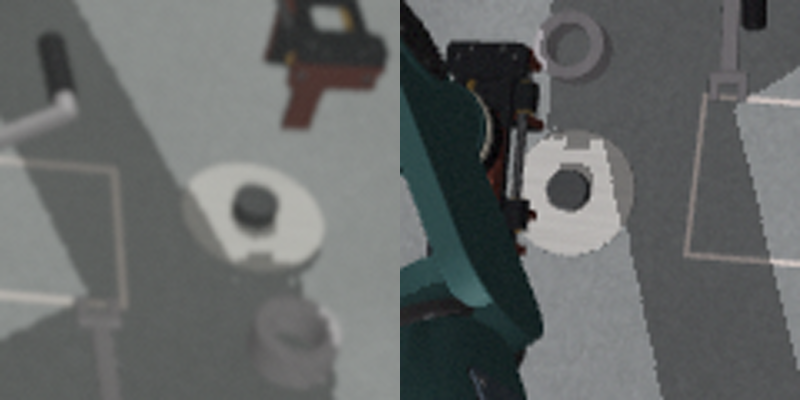

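```bash
python3 - <<'E'
from h import *
Ts=snap('top');Ss=snap('scene')
f=lambda u,v,z:px2w(Ts,300+(u-400+.5)/3.077-.5,160+(v+.5)/3.077-.5,z)[:2]
print('pot',(f(473,228,.072)+f(594,228,.072))/2,(f(533,169,.072)+f(533,288,.072))/2,'handle',f(543,366,.04))
print('boss',px2w(Ts,100+(168.5)/3.333-.5,180+187/3.333-.5,.033),px2w(Ss,340+255/3.333-.5,180+201/3.333-.5,.033))
print('plate y',px2w(Ts,100+(232.5)/3.333-.5,180+190/3.333-.5,.013), 't/b',px2w(Ts,100+(175)/3.333-.5,180+130/3.333-.5,.013),px2w(Ts,100+(175)/3.333-.5,180+255/3.333-.5,.013))
print('scn plate',[px2w(Ss,340+u/3.333-.5,180+v/3.333-.5,.013).round(3) for u,v in((183,200),(324,230),(240,162),(260,271))])
E
```

```text
pot [ 0.50907075 -0.2139369 ] [ 0.50902136 -0.21346851] handle [ 0.3713539  -0.22829862]
boss [0.49158958 0.4047088  0.033     ] [0.49088504 0.4024809  0.033     ]
plate y [0.49275877 0.3474993  0.013     ] t/b [0.5510963  0.40914412 0.013     ] [0.42733208 0.39924985 0.013     ]
scn plate [array([0.475, 0.345, 0.013]), array([0.503, 0.465, 0.013]), array([0.424, 0.404, 0.013]), array([0.554, 0.401, 0.013])]
```

The lid's boss is at right-view (568,188), centre (0.490, 0.405). Nothing near it has moved.

Request:
apply_moves --pt "0 0 0 0.4 0 3 7" --pt "0 0 0 0 0 4 7" --pt "0 0 0 0 0 3 7" --pt "0 0 0 0 0 2 7" --pt "0 0 0 0 0 1.4 7" --pt "0 0 0 0 0 0.8 7" --pt "0 0 0 0 0 0 7" --pt "0 0 0 0 0 0 3" --pt "0 0 0 0 0 0 3" --pt "0 0 0 0 0 0 3" --pt "0 0 0 0 0 0 3" --pt "0 0 0 0 0 0 3" --pt "0 0 0 0 0 0 3" --pt "0 0 0 0 0 0 3" --grip_force 30

```text
time_s: 25.55
tool_pos: [0.4903, 0.4061, 0.0323]
tcp_rot: [0.0, 0.707, 0.707, 0.0]
wrist_force: [-0.9, -0.6, 6.9]
width: 0.0393
grasp_force: 30.0
```

Request:
apply_moves --pt "0 0 0 0 0 -1 3" --pt "0 0 0 0 0 -3 3" --pt "0 0 0 0 0 -4 3" --pt "0 0 0 0 0 -4 3" --pt "0 0 0 0 0 -4 3" --pt "0 0 0 -2 -1 0 3" --pt "0 0 0 -4 -1.5 0 3" --pt "0 0 0 -4 -1.5 0 3" --pt "0 0 0 -4 -1.5 0 3" --pt "0 0 0 -4 -1.5 0 3" --pt "0 0 0 -4 0 0 3" --pt "0 0 0 -4 0 0 3" --pt "0 0 0 -4 0 0 3" --pt "0 0 0 -4 0 0 3" --pt "0 0 0 -4 0 0 3" --pt "0 0 0 -4 0 0 3" --pt "0 0 0 -4 0 0 3" --pt "0 0 0 -4 0 0 3" --pt "0 0 0 -2 0 0 3" --pt "0 0 0 0 0 0 3"

```text
time_s: 27.55
tool_pos: [0.4206, -0.1166, 0.1921]
tcp_rot: [0.001, 0.708, 0.706, -0.0]
wrist_force: [1.3, 0.7, -1.2]
width: 0.0393
grasp_force: 30.0
```

Request:
apply_moves --pt "0 0 0 -3 2 0 3" --pt "0 0 0 -3.2 2.4 0 3" --pt "0 0 0 -3.2 2.4 0 3" --pt "0 0 0 0 2 0 3" --pt "0 0 0 0 0 0 3" --pt "0 0 0 0 0 0 3" --pt "0 0 0 0 0 0 3"

```text
time_s: 28.25
tool_pos: [0.5069, -0.2065, 0.1914]
tcp_rot: [-0.001, 0.707, 0.708, -0.0]
wrist_force: [-0.1, -0.2, -1.8]
width: 0.0392
grasp_force: 30.0
```

```bash
python3 - <<'E'
from h import *
o=get_obs();print(o['tool_pos'],o['tcp_rot'],o['width'],o['wrist_force'])
S=snap('scene','s8.png')
a=cv2.resize(S['img'][120:300,120:320],(667,600),interpolation=cv2.INTER_CUBIC)
cv2.imwrite('pics/m8.png',a[:,:,::-1])
E
```

```text
[ 0.50685087 -0.20650494  0.19141912] [-9.98312863e-04  7.06625506e-01  7.07586951e-01 -3.23493106e-04] 0.03918737842893985 [-0.06151778 -0.19467086 -1.84519462]
```

View pics/m8.png

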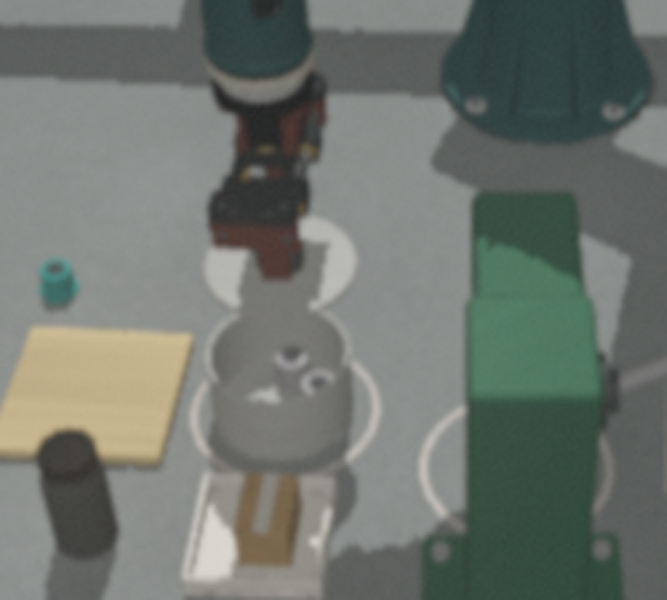

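```bash
python3 - <<'E'
from h import *
S=snap('scene')
f=lambda u,v,z:px2w(S,120+(u+.5)/3.335-.5,120+(v+.5)/3.333-.5,z)[:2].round(4)
print('lid',f(204,263,.172),f(358,263,.172),'front/mid bottom',f(281,213,.172)); print('pot',f(207,352,.072),f(351,352,.072),f(279,395,.072))
E
```

```text
lid [ 0.5105 -0.2699] [ 0.5018 -0.1446] front/mid bottom [ 0.444  -0.2168]
pot [ 0.5151 -0.2774] [ 0.5068 -0.1545] [ 0.5607 -0.2085]
```

Request:
apply_moves --pt "0 0 0 -0.7 0.2 2 3" --pt "0 0 0 0 0 3 3" --pt "0 0 0 0 0 2 3" --pt "0 0 0 0 0 1 3" --pt "0 0 0 0 0 0 3" --pt "0 0 0 0 0 0 3"

```text
time_s: 28.95
tool_pos: [0.5105, -0.2152, 0.1124]
tcp_rot: [0.0, 0.707, 0.707, 0.0]
wrist_force: [0.9, -0.8, -1.2]
width: 0.0395
grasp_force: 30.0
```

Request:
apply_moves --pt "0 0 0 0.1 -0.1 0.4 3" --pt "0 0 0 0 0 0.4 3" --pt "0 0 0 0 0 0.3 3" --pt "0 0 0 0 0 0.2 3" --pt "0 0 0 0 0 0.2 3" --pt "0 0 0 0 0 0 3" --pt "0 0 0 0 0 0 3"

```text
time_s: 29.65
tool_pos: [0.5093, -0.2141, 0.0966]
tcp_rot: [-0.0, 0.707, 0.707, -0.0]
wrist_force: [-0.6, -0.1, -0.9]
width: 0.0393
grasp_force: 30.0
```

Request:
apply_moves --pt "0 0 0 0 0 0 6" --pt "0 0 0 0 0 0 6" --pt "0 0 0 0 0 0 6" --pt "0 0 0 0 0 -1 6" --pt "0 0 0 0 0 -3 6" --pt "0 0 0 0 0 -4 6" --pt "0 0 0 0 0 -3 6" --pt "0 0 0 0 0 0 6"

```text
time_s: 30.45
tool_pos: [0.5121, -0.2156, 0.212]
tcp_rot: [0.005, 0.707, 0.707, 0.001]
wrist_force: [0.2, 0.0, 0.4]
width: 0.06
grasp_force: 0.0
```

Request:
apply_moves --pt "0 0 -8 0 0 0 6" --pt "0 0 -8 0 0 0 6" --pt "0 0 -8 0 0 0 6" --pt "0 0 -8 0 0 0 6" --pt "0 0 -8 0 0 0 6" --pt "0 0 -8 0 0 0 6" --pt "0 0 -8 0 0 0 6" --pt "0 0 -8 0 0 0 6" --pt "0 0 -8 0 0 0 6" --pt "0 0 -8 0 0 0 6" --pt "0 0 -8 0 0 0 6" --pt "0 0 -7.8 0 0 0 6" --pt "0 0 0 4 0 0 6" --pt "0 0 0 4 0 0 6" --pt "0 0 0 2.7 0 0 6" --pt "0 0 0 0 0 0 6" --pt "0 0 0 0 0 0 6"

```text
time_s: 32.15
tool_pos: [0.4028, -0.225, 0.2068]
tcp_rot: [0.0, -0.05, 0.999, -0.0]
wrist_force: [0.4, -0.6, -0.0]
width: 0.0602
grasp_force: 0.0
```

```bash
python3 - <<'E'
from h import *
o=get_obs();print(o['tool_pos'],o['tcp_rot'],o['joints'])
S=snap('scene','s9.png')
a=cv2.resize(S['img'][120:300,120:320],(667,600),interpolation=cv2.INTER_CUBIC)
cv2.imwrite('pics/m9.png',a[:,:,::-1])
E
```

```text
[ 0.40275744 -0.22499257  0.20675421] [ 2.66287457e-04 -5.01306257e-02  9.98742629e-01 -9.73359395e-05] [-6.59513813e-01  1.91964603e-01  1.83660120e+00  2.22278898e-04
  1.11249602e+00 -2.33071173e+00]
```

View pics/m9.png

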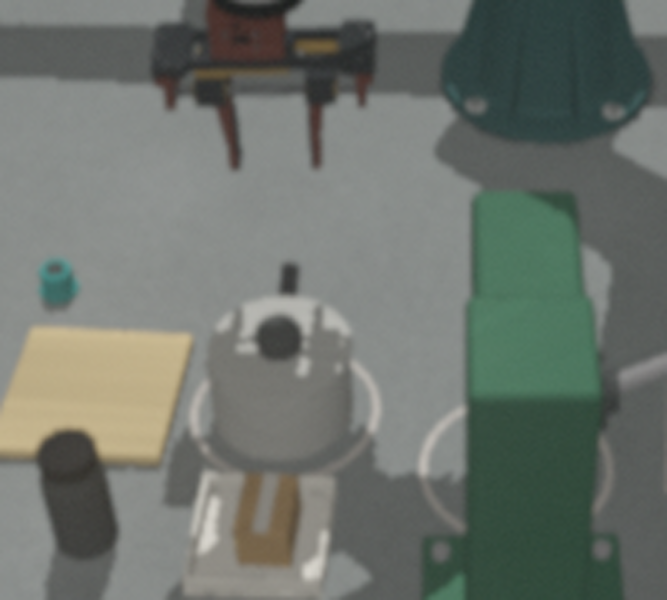

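Lid sits flat on the pot (280,330), boss on centre. Now pinch the handle.

Request:
apply_moves --pt "0 0 0 0 0 4 6" --pt "0 0 0 0 0 4 6" --pt "0 0 0 0 0 4 6" --pt "0 0 0 0 0 2 6" --pt "0 0 0 0 0 2 6" --pt "0 0 0 0 0 1 6" --pt "0 0 0 0 0 0.3 6" --pt "0 0 0 0 0 0 6" --pt "0 0 0 0 0 0 4" --pt "0 0 0 0 0 0 3" --pt "0 0 0 0 0 0 2" --pt "0 0 0 0 0 0 1.2" --pt "0 0 0 0 0 0 1.2" --pt "0 0 0 0 0 0 1.2" --pt "0 0 0 0 0 0 1.2" --pt "0 0 0 0 0 0 1.2" --pt "0 0 0 0 0 0 1.2" --pt "0 0 0 0 0 0 1.2" --grip_force 60

```text
time_s: 34.0
tool_pos: [0.4031, -0.2254, 0.0339]
tcp_rot: [0.0, -0.051, 0.999, -0.0]
wrist_force: [-1.8, -3.7, 3.3]
width: 0.0153
grasp_force: 59.9
```

Request:
apply_moves --pt "0 0 0 -0.1 0.2 0 1.2" --pt "0 0 0 -0.2 0.5 0 1.2" --pt "0 0 0 -0.3 0.8 0 1.2" --pt "0 0 0 -0.4 1 0 1.2" --pt "0 0 0 -0.4 1 0 1.2" --pt "0 0 0 -0.4 1 0 1.2" --pt "0 0 0 -0.4 1 0 1.2" --pt "0 0 0 -0.4 1 0 1.2" --pt "0 0 0 -0.4 1 0 1.2" --pt "0 0 0 -0.4 1 0 1.2" --pt "0 0 0 -0.4 1 0 1.2" --pt "0 0 0 -0.4 1 0 1.2" --pt "0 0 0 -0.4 1 0 1.2" --pt "0 0 0 -0.4 1 0 1.2" --pt "0 0 0 -0.3 0.8 0 1.2" --pt "0 0 0 -0.2 0.5 0 1.2" --pt "0 0 0 0 0 0 1.2" --pt "0 0 0 0 0 0 1.2"

```text
time_s: 35.8
tool_pos: [0.4439, -0.0819, 0.0339]
tcp_rot: [0.0, -0.051, 0.999, 0.0]
wrist_force: [0.4, 0.1, 5.5]
width: 0.0153
grasp_force: 59.9
```

```bash
python3 - <<'E'
from h import *
S=snap('scene','s10.png');T=snap('top','t10.png')
a=cv2.resize(S['img'][140:300,140:340],(500,400),interpolation=cv2.INTER_CUBIC);b=cv2.resize(T['img'][160:280,230:350],(400,400)[:2],interpolation=cv2.INTER_CUBIC)
cv2.imwrite('pics/m10.png',np.hstack([a,b[:,:300]])[:,:,::-1])
E
```

```text
(no output)
```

View pics/m10.png

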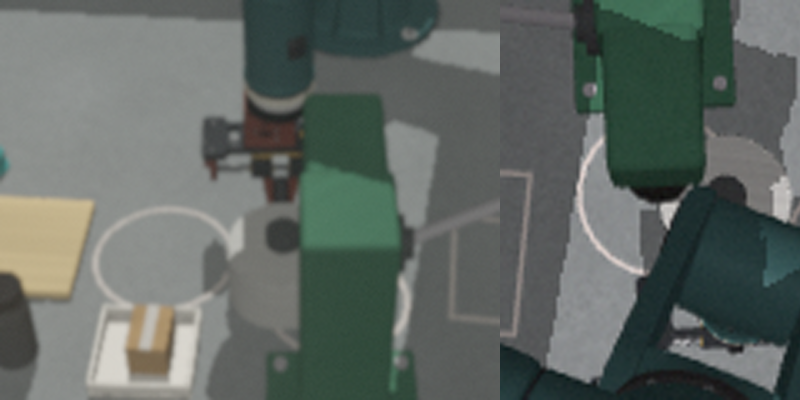

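```bash
python3 - <<'E'
from h import *
S=snap('scene');T=snap('top')
print(px2w(S,140+283/2.5-.5,140+231/2.5-.5,.097),px2w(T,230+228/3.333-.5,160+187/3.333-.5,.097))
E
```

```text
[ 0.55130416 -0.07093713  0.097     ] [ 0.55863643 -0.07084933  0.097     ]
```

Request:
apply_moves --pt "0 0 0 -0.1 0.3 0 1.2" --pt "0 0 0 -0.3 0.7 0 1.2" --pt "0 0 0 -0.4 1 0 1.2" --pt "0 0 0 -0.4 1 0 1.2" --pt "0 0 0 -0.4 1 0 1.2" --pt "0 0 0 -0.3 1 0 1.2" --pt "0 0 0 -0.2 0.7 0 1.2" --pt "0 0 0 -0.1 0.4 0 1.2" --pt "0 0 0 -0.1 0.2 0 1.2" --pt "0 0 0 0 0 0 1.2" --pt "0 0 0 0 0 0 1.2"

```text
time_s: 37.1
tool_pos: [0.4599, -0.0175, 0.0338]
tcp_rot: [-0.0, -0.051, 0.999, -0.0]
wrist_force: [-1.1, -3.9, 6.7]
width: 0.0155
grasp_force: 59.9
```

```bash
python3 - <<'E'
from h import *
o=get_obs();p=o['tool_pos'];print(p,'pot pred',p[0]+.1065,p[1]+.0108)
S=snap('scene','s11.png');T=snap('top','t11.png')
# predicted pot rim/base outlines overlay
vis=[]
for s,(r0,r1,c0,c1) in((S,(180,300,230,330)),(T,(170,290,220,320))):
    im=cv2.resize(s['img'],None,fx=4,fy=4,interpolation=cv2.INTER_CUBIC)[r0*4:r1*4,c0*4:c1*4].copy()
    for c,z,R,col in(((p[0]+.1065,p[1]+.0108),.077,.062,(255,0,0)),((.567,-.006),0,.080,(255,255,0))):
        pts=np.array([w2px(s,(c[0]+R*np.cos(a),c[1]+R*np.sin(a),z)) for a in np.linspace(0,6.283,60)])
        pts=(pts+.5)*4-np.array([c0,r0])*4
        cv2.polylines(im,[pts.astype(int)],True,col,1)
    vis.append(im)
cv2.imwrite('pics/m11.png',np.hstack(vis)[:,:,::-1])
E
```

```text
[ 0.45993698 -0.01750802  0.03383448] pot pred 0.5664369784097432 -0.0067080189921986146
```

View pics/m11.png

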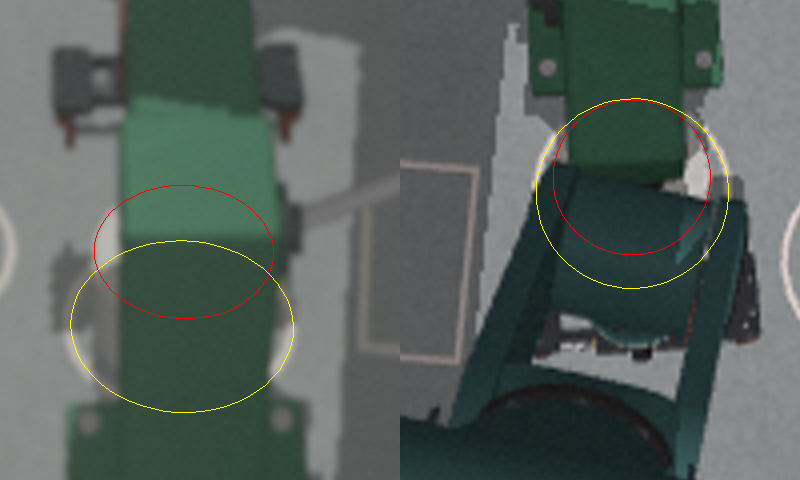

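Request:
apply_moves --pt "0 0 0 0 0 0 3" --pt "0 0 0 0 0 0 4" --pt "0 0 0 0 0 0 5" --pt "0 0 0 0 0 0 5" --pt "0 0 0 0 0 -1 5" --pt "0 0 0 0 0 -3 5" --pt "0 0 0 0 0 -4 5" --pt "0 0 0 0 0 -4 5" --pt "0 0 0 0 0 -4 5" --pt "0 0 0 3 0.3 -4 6" --pt "0 0 0 -0.4 4 -2.8 6" --pt "0 0 0 -0.4 4 -2.8 6" --pt "0 0 0 -0.4 4 -2.8 6" --pt "0 0 0 -0.4 4 -2.8 6" --pt "0 0 0 -0.4 4 -2.8 6" --pt "0 0 0 0 0 0 6" --pt "0 0 0 0 0 0 6" --grip_force 25

```text
time_s: 38.9
tool_pos: [0.4292, 0.1844, 0.3743]
tcp_rot: [0.001, -0.052, 0.999, -0.0]
wrist_force: [0.3, 0.2, -0.3]
width: 0.0599
grasp_force: 0.0
```

```bash
python3 - <<'E'
from h import *
S=snap('scene');T=snap('top')
# lever handle: dark pixels near expected; project axis
for n,s in(('T',T),('S',S)):
    u0,v0=map(int,w2px(s,(.622,.184,.297)));r=14
    g=s['img'][v0-r:v0+r,u0-r:u0+r].max(2);m=(g<40).astype(np.uint8)
    k,l,st,ce=cv2.connectedComponentsWithStats(m)
    for i in range(1,k):
        if st[i,4]>20:
            c=cv2.minAreaRect(np.argwhere(l==i)[:,::-1].astype(np.float32));print(n,st[i,4],c,px2w(s,u0-r+ce[i][0],v0-r+ce[i][1],.297))
a=S['img'][:,:,:];ref0=cv2.imread('pics/s11.png')[:,:,::-1].astype(float)
d=np.abs(a-ref0).mean(2)[215:260,245:262];print('pot diff',d.mean())
E
```

```text
T 161 ((14.5, 15.0), (22.0, 7.0), 90.0) [0.62226894 0.18359656 0.297     ]
pot diff 12.65751633986928
```

Request:
apply_moves --pt "0 0 0 -3.5 -0.4 0 6" --pt "0 0 0 -3.5 -0.4 0 6" --pt "0 0 0 -3.5 -0.4 0 6" --pt "0 0 0 -3.5 -0.4 0 6" --pt "0 0 0 -3.6 -0.3 0 6" --pt "0 0 0 0 0 0 6" --pt "0 0 0 0 0 0 6"

```text
time_s: 39.7
tool_pos: [0.6063, 0.1809, 0.3716]
tcp_rot: [-0.002, -0.049, 0.999, -0.0]
wrist_force: [-1.1, -0.5, -0.2]
width: 0.06
grasp_force: 0.0
```

Request:
apply_moves --pt "0 0 0 0 0.2 3 6" --pt "0 0 0 0 0 2 6" --pt "0 0 0 0 0 2 6" --pt "0 0 0 0 0 1 6" --pt "0 0 0 0 0 0 6" --pt "0 0 0 0 0 0 1.5" --pt "0 0 0 0 0 0 1.5" --pt "0 0 0 0 0 0 1.5" --pt "0 0 0 0 0 0 1.5" --pt "0 0 0 0 0 0 1.5" --pt "0 0 0 0 0 0 1.5" --pt "0 0 0 0 0 0 1.5"

```text
time_s: 40.9
tool_pos: [0.6069, 0.1822, 0.293]
tcp_rot: [-0.0, -0.05, 0.999, -0.002]
wrist_force: [2.6, -7.6, -2.7]
width: 0.0198
grasp_force: 24.9
```

Request:
apply_moves --pt "0 0 0 0 0.19 0.36 1.5" --pt "0 0 0 0 0.18 0.36 1.5" --pt "0 0 0 0 0.17 0.36 1.5" --pt "0 0 0 0 0.16 0.36 1.5" --pt "0 0 0 0 0.15 0.37 1.5" --pt "0 0 0 0 0.14 0.37 1.5" --pt "0 0 0 0 0.13 0.38 1.5" --pt "0 0 0 0 0.13 0.38 1.5" --pt "0 0 0 0 0 0 1.5" --pt "0 0 0 0 0 0 1.5"

```text
time_s: 41.9
tool_pos: [0.606, 0.1946, 0.2647]
tcp_rot: [0.001, -0.05, 0.999, -0.002]
wrist_force: [1.3, -8.0, 2.0]
width: 0.0193
grasp_force: 25.0
```

Request:
apply_moves --pt "0 0 0 0 0.11 0.38 1.5" --pt "0 0 0 0 0.1 0.39 1.5" --pt "0 0 0 0 0.09 0.39 1.5" --pt "0 0 0 0 0.09 0.39 1.5" --pt "0 0 0 0 0.08 0.39 1.5" --pt "0 0 0 0 0.06 0.39 1.5" --pt "0 0 0 0 0.05 0.4 1.5" --pt "0 0 0 0 0.05 0.4 1.5" --pt "0 0 0 0 0.04 0.4 1.5" --pt "0 0 0 0 0.02 0.4 1.5" --pt "0 0 0 0 0.01 0.4 1.5" --pt "0 0 0 0 0.01 0.4 1.5" --pt "0 0 0 0 -0.01 0.4 1.5" --pt "0 0 0 0 -0.01 0.4 1.5" --pt "0 0 0 0 -0.02 0.4 1.5" --pt "0 0 0 0 -0.04 0.4 1.5" --pt "0 0 0 0 0 0 1.5" --pt "0 0 0 0 0 0 1.5"

```text
time_s: 43.7
tool_pos: [0.6058, 0.2004, 0.2031]
tcp_rot: [0.001, -0.051, 0.999, -0.003]
wrist_force: [-2.4, -10.8, 12.2]
width: 0.0193
grasp_force: 24.9
```

Request:
apply_moves --pt "0 0 0 0 0 0 1.5" --pt "0 0 0 0 -0.05 0.4 1.5" --pt "0 0 0 0 -0.06 0.4 1.5" --pt "0 0 0 0 -0.06 0.4 1.5" --pt "0 0 0 0 -0.07 0.38 1.5" --pt "0 0 0 0 0 0.15 1.5" --pt "0 0 0 0 0 0.15 1.5" --pt "0 0 0 0 0 0 1.5" --pt "0 0 0 0 0 0 1.5" --grip_force 45

```text
time_s: 44.6
tool_pos: [0.6061, 0.1984, 0.1885]
tcp_rot: [0.002, -0.051, 0.999, -0.002]
wrist_force: [-11.6, -11.7, 37.6]
width: 0.0195
grasp_force: 44.9
```

```bash
python3 - <<'E'
from h import *
o=get_obs();print(o['tool_pos'],o['wrist_force'],o['moment'],o['width'])
T=snap('top','t12.png');S=snap('scene','s12.png')
for n,s in(('T',T),('S',S)):
    u0,v0=map(int,w2px(s,(.63,.20,.188)));r=14
    g=s['img'][v0-r:v0+r,u0-r:u0+r].max(2);print(n,(u0,v0));print((g//10)[::2,::2])
E
```

```text
[0.60613228 0.19836068 0.1885232 ] [-11.5592291 -11.7088371  37.5658676] [-2.12027456  1.73518049 -0.16910744] 0.019542593186128884
T (207, 183)
[[ 8  8  8  8  6  3  3  3  7  5  9  9 10 10]
 [ 8  7  7  8  7  3  3  3  5  5 10 10 10 10]
 [ 6  7  8  8  7  3  3  3  4  6  4  6  6  4]
 [ 6  8  7  8  7  3  3  3  3  6  4  3  3  2]
 [ 5  7  8  8  8  3  3  3  3  6  4  3  4  7]
 [ 5  8  7  8  8  3  3  3  3  6  4  3  5  9]
 [ 5  7  8  8  8  3  3  3  3  6  4  3  5  9]
 [ 4  7  7  8  8  4  3  3  3  6  4  3  3  9]
 [ 4  7  8  8  7  3  3  3  3  7  4  3  4  9]
 [ 4  8  8  7  7  4  3  3  3  6  4  3  2  6]
 [ 5  7  8  8  7  5  3  3  3  5  5  3  3  3]
 [ 5  8  8  7  8  6  3  3  3  3  3  5  7 10]
 [ 3  8  8  8  8  7  3  3  3  3  3  8  7  6]
 [ 3  6  8  8  8  7  3  3  3  3  2  8  9 14]]
S (357, 234)
[[ 9  9  9  7  7  7  6  8  8  5  5  7  7 11]
 [ 9  9  9  7  7  7  5  4  6  4  5  7  8 10]
 [ 9  9  9  6  7  7  4  4  4  4  6  7  8  9]
 [10  9  9  6  7  7  4  4  4  4  7  8  9  9]
 [11 11 11  7  7  6  4  4  3  4  7  8  9  9]
 [ 9  9  9  7  7  5  4  4  4  5  7 10 11 11]
 [ 9  9  9  8  7  6  4  4  3  5  7  9  9  9]
 [ 9  9  9  8  8  7  4  4  4  4  7  9  9  9]
 [ 9  9  9  9  9  8  5  4  4  4  8  9  9  9]
 [ 9  9  9  9  9  9  6  4  6  5  7  9  9  9]
 [10 10  9  9  9  9  7  7 10  9  8  9  9  9]
 [11 11 11 11 10 10 10 10 10 10  9  9  9  9]
 [11 11 11 11 11 11 11 11 11 11  9  9  9  9]
 [ 9 10 10 10 10 10 11 11 11 11 10  9  9  9]]
```

```bash
python3 - <<'E'
from h import *
from scipy.optimize import brentq
S=snap('scene')
yw=.078;px=np.array([np.cos(yw),np.sin(yw)]);py=np.array([-px[1],px[0]])
def end(q,z0=.22,dx=.031):
    th=.5-q;c=np.array([.622,.184])+px*dx+py*.16*(np.cos(th)-np.cos(.5));return w2px(S,(*c,z0+.16*np.sin(th)))
def bar(f,q):
    u,v=end(q);g=cv2.imread('pics/'+f).max(2).astype(float)
    print(f,'pred',round(u,1),round(v,1))
    for c in range(int(u)-4,int(u)+5): print(c,g[int(v)-10:int(v)+9,c].astype(int))
bar('scene1.png',0);bar('s12.png',.69);print([np.round(end(q),1) for q in(0,.6,.66,.70)])
E
```

```text
scene1.png pred 359.3 209.6
355 [ 46  46  44  43  45  44  47  47  50  57  69  78  97 121 134 137 129 120
 112]
356 [ 47  46  48  48  44  45  45  46  56  78  92  99 110 127 137 134 125 116
 108]
357 [ 48  49  50  49  46  49  46  54  78 105 121 125 127 134 137 130 122 114
 105]
358 [ 49  50  51  47  49  48  50  60  95 126 142 144 144 140 136 127 118 111
 102]
359 [ 50  48  47  49  47  48  49  69 107 139 152 155 154 147 137 126 116 105
  98]
360 [ 58  57  53  49  49  47  48  66 105 135 150 155 154 148 139 125 114 103
  94]
361 [ 80  75  69  63  60  58  53  59  85 116 133 141 145 142 134 121 108  96
  90]
362 [ 89  85  84  80  79  74  71  64  72  88 102 114 121 124 123 112 102  93
  90]
363 [ 91  90  91  89  88  85  85  83  81  83  88  93 100 104 104  99  93  91
  90]
s12.png pred 359.9 240.8
355 [ 42  39  41  43  46  51  54  59  63  68  72  86 101 112 119 117 112 102
  97]
356 [ 41  40  42  40  41  43  42  42  45  54  67  81  96 111 118 118 113 101
  94]
357 [ 42  42  41  42  40  41  40  39  49  64  78  89 100 111 116 119 113 103
  96]
358 [ 42  42  41  42  41  43  41  42  57  78  93  98 103 111 117 118 113 103
  96]
359 [ 41  39  37  42  40  41  42  47  63  86 101 102 105 110 116 120 115 105
  96]
360 [ 43  41  40  44  40  40  42  45  63  88 100 104 106 111 117 118 116 106
  96]
361 [ 50  53  50  50  46  44  43  43  59  82  95 100 104 109 114 116 111 104
  98]
362 [ 66  68  67  65  62  63  59  58  59  70  83  92  97 104 107 110 107 100
  95]
363 [ 77  77  76  77  79  81  81  77  75  77  83  89  96  97  98 100 100  96
  96]
[array([359.3, 209.6]), array([361.6, 236.8]), array([360.5, 239.5]), array([359.7, 241.2])]
```

Request:
apply_moves --pt "0 0 0 0 0 -0.1 1.5" --pt "0 0 0 0 0 -0.1 1.5" --pt "0 0 0 0 0 0 1.5" --pt "0 0 0 0 0 0 1.5"

```text
time_s: 45.15
tool_pos: [0.6061, 0.1985, 0.1891]
tcp_rot: [0.002, -0.051, 0.999, -0.002]
wrist_force: [-7.9, -11.1, 29.1]
width: 0.0193
grasp_force: 44.9
```

```bash
python3 - <<'E'
from h import *
S=snap('scene')
for z in(.072,.077,.085):print(z,np.round(w2px(S,(.447,-.22,z)),2))
for z in(.097,.105):print('boss back/front',z,np.round(w2px(S,(.489,-.214,z)),2),np.round(w2px(S,(.529,-.214,z)),2))
for f in('s6.png','s9.png'):
    g=cv2.imread('pics/'+f)[:,:,1].astype(int)
    for c in(192,196,200,203,206):print(f,c,g[203:226,c])
E
```

```text
0.072 [205.26 209.75]
0.077 [205.13 208.53]
0.085 [204.93 206.57]
boss back/front 0.097 [204.51 213.71] [202.37 223.67]
boss back/front 0.105 [204.3 211.7] [202.14 221.66]
s6.png 192 [138 140 141 139 139 140 140 140 141 146 150 143 127 115 112 110 111 111
 111 113 112 113 112]
s6.png 196 [139 140 139 139 139 140 140 144 148 144 130 117 113 115 117 114 117 115
 115 115 117 116 116]
s6.png 200 [141 140 138 139 140 139 141 144 141 131 120 118 118 116 118 118 116 117
 118 117 119 118 117]
s6.png 203 [127 122 117 115 112 107 115 128 131 123 119 119 118 118 119 118 118 119
 119 117 116 116 120]
s6.png 206 [ 60  58  61  60  61  63  87 118 128 122 119 118 121 117 117 118 119 119
 120 117 111  98  90]
s9.png 192 [140 141 140 141 141 141 141 146 151 149 143 141 140 140 140 145 156 160
 146 140 158 168 155]
s9.png 196 [142 140 141 141 140 142 150 164 177 181 182 182 180 175 165 151 138 118
 104 114 137 150 143]
s9.png 200 [141 142 141 140 142 149 166 178 180 179 175 157 127  97  78  70  65  64
  66  67  67  65  64]
s9.png 203 [128 123 118 115 117 139 164 177 180 177 162 132  98  84  76  67  66  64
  64  67  70  64  65]
s9.png 206 [ 61  59  58  60  76 119 158 177 179 178 170 146 111  81  68  66  64  65
  65  65  65  64  65]
```

```bash
python3 - <<'E'
from h import *
S=snap('scene')
for z in(.077,.085):
    print(z,[np.round(w2px(S,(.566+.062*np.cos(a),-.007-.062*np.sin(a),z)),1).tolist() for a in np.radians([50,70,90,110,130,150])])
for f in('s11.png','s12.png'):
    g=cv2.imread('pics/'+f)[:,:,1].astype(int)
    for v in range(228,252,2):print(f,v,g[v,246:264])
E
```

```text
0.077 [[257.3, 251.9], [253.8, 246.6], [253.0, 240.8], [255.0, 235.2], [259.2, 230.6], [265.4, 227.4]]
0.085 [[257.3, 249.9], [253.8, 244.6], [253.0, 238.8], [254.9, 233.3], [259.3, 228.6], [265.4, 225.4]]
s11.png 228 [138 140 140 139 137 138 138 138 138 138 139 138 132 113 101 109 118 123]
s11.png 230 [138 138 137 137 137 138 139 139 139 138 138 140 133 114 101 107 118 122]
s11.png 232 [140 139 138 138 140 140 141 140 140 140 145 155 153 127 102 106 118 120]
s11.png 234 [138 138 138 138 141 139 140 138 139 150 166 176 171 142 108 107 117 120]
s11.png 236 [138 139 139 140 139 139 139 140 152 169 179 182 173 144 111 106 115 120]
s11.png 238 [138 139 140 139 140 138 140 152 169 180 184 183 172 137  99  96 103 108]
s11.png 240 [126 126 133 138 140 139 145 160 176 182 182 183 173 141  98  82  82  85]
s11.png 242 [106 108 123 132 134 134 139 160 176 181 184 183 174 146 104  79  77  77]
s11.png 244 [ 96  96 100 101 102 107 118 147 173 182 181 179 169 141 100  79  79  78]
s11.png 246 [ 96  95  95  94  96 104 127 152 167 169 158 141 123 104  82  75  77  79]
s11.png 248 [ 95  94  97 100 105 1
[... 469 characters left out ...]
111 120 124]
s12.png 236 [142 141 143 142 143 144 142 143 155 173 184 186 178 150 116 110 118 124]
s12.png 238 [142 143 144 144 144 143 143 154 172 184 187 189 179 151 114 103 106 111]
s12.png 240 [142 143 142 142 143 144 149 164 179 186 187 186 178 149 108  85  87  91]
s12.png 242 [143 143 141 142 142 144 148 164 180 186 187 187 177 149 107  82  80  80]
s12.png 244 [144 143 143 143 143 142 142 155 176 186 187 187 178 149 107  82  83  82]
s12.png 246 [142 142 142 142 147 152 156 164 173 182 186 186 178 149 106  83  81  82]
s12.png 248 [142 142 144 152 167 175 166 148 145 165 181 186 178 151 107  84  79  81]
s12.png 250 [142 148 163 179 178 166 143 126 133 150 166 180 178 149 109  83  81  80]
```

Request:
apply_moves --pt "0 0 0 0 0 0.15 1.5" --pt "0 0 0 0 0 0.15 1.5" --pt "0 0 0 0 0 0.15 1.5" --pt "0 0 0 0 0 0 1.5" --pt "0 0 0 0 0 0 1.5"

```text
time_s: 45.75
tool_pos: [0.6062, 0.1983, 0.1877]
tcp_rot: [0.003, -0.051, 0.999, -0.002]
wrist_force: [-16.1, -13.3, 48.7]
width: 0.0188
grasp_force: 44.9
```

Request:
apply_moves --pt "0 0 0 0 0 -0.25 1.5" --pt "0 0 0 0 0 -0.25 1.5" --pt "0 0 0 0 0.04 -0.26 1.5" --pt "0 0 0 0 0.04 -0.26 1.5" --pt "0 0 0 0 0.04 -0.26 1.5" --pt "0 0 0 0 0.04 -0.26 1.5" --pt "0 0 0 0 0.04 -0.27 1.5" --pt "0 0 0 0 0.04 -0.27 1.5" --pt "0 0 0 0 0.02 -0.27 1.5" --pt "0 0 0 0 0.02 -0.27 1.5" --pt "0 0 0 0 0.01 -0.27 1.5" --pt "0 0 0 0 0.01 -0.27 1.5" --pt "0 0 0 0 0.01 -0.26 1.5" --pt "0 0 0 0 0.01 -0.26 1.5" --pt "0 0 0 0 -0.01 -0.26 1.5" --pt "0 0 0 0 -0.01 -0.26 1.5" --pt "0 0 0 0 -0.01 -0.27 1.5" --pt "0 0 0 0 -0.01 -0.27 1.5" --pt "0 0 0 0 -0.02 -0.27 1.5" --pt "0 0 0 0 -0.02 -0.27 1.5"

```text
time_s: 47.75
tool_pos: [0.6058, 0.2003, 0.2331]
tcp_rot: [0.001, -0.05, 0.999, -0.003]
wrist_force: [2.0, -10.3, 2.8]
width: 0.0193
grasp_force: 45.0
```

Request:
apply_moves --pt "0 0 0 0 -0.04 -0.26 1.5" --pt "0 0 0 0 -0.04 -0.26 1.5" --pt "0 0 0 0 -0.04 -0.26 1.5" --pt "0 0 0 0 -0.04 -0.26 1.5" --pt "0 0 0 0 -0.04 -0.27 1.5" --pt "0 0 0 0 -0.04 -0.27 1.5" --pt "0 0 0 0 -0.06 -0.26 1.5" --pt "0 0 0 0 -0.06 -0.26 1.5" --pt "0 0 0 0 -0.06 -0.26 1.5" --pt "0 0 0 0 -0.07 -0.26 1.5" --pt "0 0 0 0 -0.07 -0.26 1.5" --pt "0 0 0 0 -0.07 -0.25 1.5" --pt "0 0 0 0 -0.09 -0.25 1.5" --pt "0 0 0 0 -0.09 -0.25 1.5" --pt "0 0 0 0 -0.09 -0.25 1.5" --pt "0 0 0 0 -0.09 -0.25 1.5" --pt "0 0 0 0 -0.1 -0.25 1.5" --pt "0 0 0 0 -0.1 -0.25 1.5" --pt "0 0 0 0 0 0 1.5" --pt "0 0 0 0 0 0 1.5"

```text
time_s: 49.75
tool_pos: [0.6066, 0.1879, 0.2777]
tcp_rot: [0.0, -0.05, 0.999, -0.003]
wrist_force: [3.4, -12.1, -5.7]
width: 0.0191
grasp_force: 44.9
```

Request:
apply_moves --pt "0 0 0 0 -0.11 -0.24 1.5" --pt "0 0 0 0 -0.11 -0.24 1.5" --pt "0 0 0 0 -0.12 -0.24 1.5" --pt "0 0 0 0 0 0 1.5" --pt "0 0 0 0 0 0 1.5" --grip_force 25

```text
time_s: 50.25
tool_pos: [0.6066, 0.1844, 0.2848]
tcp_rot: [-0.0, -0.05, 0.999, -0.003]
wrist_force: [3.6, -11.7, -5.7]
width: 0.0193
grasp_force: 25.0
```

```bash
python3 - <<'E'
from h import *
S=snap('scene','s13.png');g=S['img'].max(2).astype(int)
r=cv2.imread('pics/scene1.png').max(2).astype(int)
for c in(357,359):print(r[200:222,c]);print(g[200:222,c])
E
```

```text
[ 49  50  49  46  49  46  54  78 105 121 125 127 134 137 130 122 114 105
  97  90  88  89]
[ 39  39  40  40  41  41  40  43  44  54  69  80  84  92 102 109 116 118
 115 106  96  95]
[ 48  47  49  47  48  49  69 107 139 152 155 154 147 137 126 116 105  98
  93  91  90  91]
[ 41  43  43  44  39  42  41  42  57  79  95 103 103 105 108 115 118 117
 109 100  95  94]
```

Request:
apply_moves --pt "0 0 0 0 -0.12 -0.24 1.5" --pt "0 0 0 0 -0.12 -0.24 1.5" --pt "0 0 0 0 -0.12 -0.24 1.5" --pt "0 0 0 0 0 0 1.5" --pt "0 0 0 0 0 -0.1 1.5" --pt "0 0 0 0 0 0 1.5" --pt "0 0 0 0 0 0 1.5"

```text
time_s: 51.0
tool_pos: [0.6067, 0.1813, 0.2904]
tcp_rot: [-0.002, -0.05, 0.999, -0.003]
wrist_force: [7.4, -8.3, -19.1]
width: 0.0198
grasp_force: 25.0
```

```bash
python3 - <<'E'
from h import *
S=snap('scene','s13.png');g=S['img'].max(2).astype(int)
for c in(357,359):print(g[200:222,c])
E
```

```text
[ 40  41  42  42  42  43  47  65  80  92  93  97 103 110 114 117 113 106
  96  94  94  92]
[ 38  43  42  41  43  44  57  79  98 104 104 106 109 115 118 116 108  99
  94  94  94  93]
```

Request:
apply_moves --pt "0 0 0 0 0 0 3" --pt "0 0 0 0 0 0 5" --pt "0 0 0 0 0 0 6" --pt "0 0 0 0 0 0 6" --pt "0 0 0 0 0 -2 6" --pt "0 0 0 0 0 -3 6" --pt "0 0 0 0 0 -4 6" --pt "0 0 0 3.5 0.4 0 6" --pt "0 0 0 3.5 0.4 0 6" --pt "0 0 0 3.5 0.4 0 6" --pt "0 0 0 3.5 0.3 0 6" --pt "0 0 0 3.7 0.3 0 6" --pt "0 0 0 0.4 -4 2.8 6" --pt "0 0 0 0.4 -4 2.8 6" --pt "0 0 0 0.4 -4 2.8 6" --pt "0 0 0 0.4 -4 2.8 6" --pt "0 0 0 0.4 -4 2.8 6" --pt "0 0 0 0 0 0 6" --pt "0 0 0 0 0 0 6"

```text
time_s: 52.95
tool_pos: [0.4287, -0.0166, 0.2442]
tcp_rot: [-0.0, -0.049, 0.999, 0.0]
wrist_force: [-0.0, 0.5, -0.3]
width: 0.0602
grasp_force: 0.0
```

```bash
python3 - <<'E'
from h import *
o=get_obs();print(o['tool_pos'],o['tcp_rot'])
S=snap('scene','s14.png');g=S['img'].max(2).astype(int);r=cv2.imread('pics/scene1.png').max(2).astype(int)
print(r[200:216,357],g[200:216,357]);a=cv2.imread('pics/s12.png');print(a[236,246:262,1],S['img'][236,246:262,1],S['img'][240,246:262,1])
T=snap('top','t14.png')
# handle dark pixels in top
u,v=w2px(T,(.45,-.018,.042));u,v=int(u),int(v);print(u,v);print(T['img'][v-14:v+18,u-6:u+7].max(2)//10)
E
```

```text
[ 0.42870668 -0.01662547  0.2441673 ] [-2.23199664e-04 -4.94418901e-02  9.98776923e-01  3.27273767e-04]
[ 49  50  49  46  49  46  54  78 105 121 125 127 134 137 130 122] [ 50  48  50  48  49  47  56  78 105 121 125 128 135 136 131 122]
[142 141 143 142 143 144 142 143 155 173 184 186 178 150 116 110] [137 137 138 138 138 138 137 136 129 122 115 114 109  97  93 104] [137 138 138 138 137 138 135 129 117 113 112 113 109  94  80  79]
280 251
[[10 10 10 10  9  9  9  9  9  9  9  9  9]
 [10 10 10  9 10 10 10  9  9  9  9  9  9]
 [10 10 10 10 10 10 10 10 10 10 10 10 10]
 [10 10 10 10 10 10 10 10 10 10 10 10 10]
 [10 10 10 10 10 10 10 10 10 10 10 10 10]
 [ 9  9 10 10  9 10 10 10 10 10 10 10 10]
 [ 9  9  9  9  9  9  9  9 10 10 10 10 10]
 [ 9  9  9  9  9  9  9  9  9 10 10 10 10]
 [ 9  9  9  9  9  9  9  9  9  9  9  9  9]
 [ 8  8  8  8  8  8  9  8  9  9  9  9  9]
 [ 8  8  8  8  8  8  8  8  8  9  9  8  9]
 [ 8  8  8  8  8  8  8  8  8  8  8  8  8]
 [ 8  8  8  8  8  8  8  8  8  8  8  8  8]
 [ 8  8  8  8  8  8  8  8  8  8  8  8  8]
 [ 8  8  8  8  8  8  8  8  8  8  8  8  8]
 [ 7  8  7  8  8  8  8  8  8  8  8  8  8]
 [ 7  8  7  8  8  8  7  8  8  8  8  8  8]
 [ 7  7  7  7  7  7  7  7  8  7  8  7  8]
 [ 7  7  7  7  7  7  7  7  7  7  8  7  7]
 [ 6  7  7  7  7  7  7  7  7  7  7  7  7]
 [ 6  6  6  6  7  7  6  6  7  7  7  7  7]
 [ 6  6  6  6  6  6  6  6  6  6  6  7  7]
 [ 4  4  4  5  5  5  6  6  6  6  6  6  6]
 [ 3  3  3  4  4  3  4  3  4  5  7  7  7]
 [ 4  4  4  4  4  4  5  6  5  7 11 13 10]
 [ 7  7  7  7  7  8  8 10 10 13 12 13 13]
 [13 12 12 12 13 13 13 13 13 13 13 13 13]
 [13 13 13 13 13 13 13 13 13 13 13 13 13]
 [13 13 13 13 13 13 13 13 13 13 13 13 13]
 [13 13 13 13 13 13 13 13 13 13 13 13 13]
 [13 13 13 13 13 13 13 13 13 13 13 13 13]
 [13 13 13 13 13 13 12 13 13 13 13 13 13]]
```

Request:
apply_moves --pt "0 0 0 -3.1 -0.4 0 6" --pt "0 0 0 0 0 4 6" --pt "0 0 0 0 0 4 6" --pt "0 0 0 0 0 4 6" --pt "0 0 0 0 0 3 6" --pt "0 0 0 0 0 2.5 6" --pt "0 0 0 0 0 2 6" --pt "0 0 0 0 0 1.1 6" --pt "0 0 0 0 0 0 6" --pt "0 0 0 0 0 0 6"

```text
time_s: 54.05
tool_pos: [0.4611, -0.0167, 0.0389]
tcp_rot: [0.001, -0.051, 0.999, -0.0]
wrist_force: [0.8, -0.9, 0.5]
width: 0.0599
grasp_force: 0.0
```

Request:
apply_moves --pt "0 0 0 0 0 0.5 6" --pt "0 0 0 0 0 0 4" --pt "0 0 0 0 0 0 3" --pt "0 0 0 0 0 0 2" --pt "0 0 0 0 0 0 1.2" --pt "0 0 0 0 0 0 1.2" --pt "0 0 0 0 0 0 1.2" --pt "0 0 0 0 0 0 1.2" --pt "0 0 0 0 0 0 1.2" --pt "0 0 0 0 0 0 1.2" --pt "0 0 0 0 0 0 1.2" --grip_force 60

```text
time_s: 55.15
tool_pos: [0.4601, -0.0174, 0.0331]
tcp_rot: [0.0, -0.051, 0.999, -0.0]
wrist_force: [-0.1, -3.6, 1.1]
width: 0.0156
grasp_force: 59.9
```

Request:
apply_moves --pt "0 0 0 0 0.2 0 1.2" --pt "0 0 0 0.1 0.5 0 1.2" --pt "0 0 0 0.1 0.8 0 1.2" --pt "0 0 0 0.2 1 0 1.2" --pt "0 0 0 0.2 1 0 1.2" --pt "0 0 0 0.2 1 0 1.2" --pt "0 0 0 0.2 1 0 1.2" --pt "0 0 0 0.2 1 0 1.2" --pt "0 0 0 0.2 1 0 1.2" --pt "0 0 0 0.2 1 0 1.2" --pt "0 0 0 0.2 1 0 1.2" --pt "0 0 0 0.2 1 0 1.2" --pt "0 0 0 0.2 1 0 1.2" --pt "0 0 0 0.2 1 0 1.2" --pt "0 0 0 0.2 1 0 1.2" --pt "0 0 0 0.2 1 0 1.2" --pt "0 0 0 0.2 1 0 1.2" --pt "0 0 0 0.2 1 0 1.2" --pt "0 0 0 0.1 0.8 0 1.2" --pt "0 0 0 0.1 0.4 0 1.2"

```text
time_s: 57.15
tool_pos: [0.4075, 0.1562, 0.0331]
tcp_rot: [-0.0, -0.051, 0.999, -0.0]
wrist_force: [2.6, -5.3, 1.5]
width: 0.0154
grasp_force: 60.0
```

Request:
apply_moves --pt "0 0 0 0.1 0.4 0 1.2" --pt "0 0 0 0.1 0.7 0 1.2" --pt "0 0 0 0.1 0.7 0 1.2" --pt "0 0 0 0.1 0.5 0 1.2" --pt "0 0 0 0 0.3 0 1.2" --pt "0 0 0 0 0 0 1.2" --pt "0 0 0 0 0 0 1.2"

```text
time_s: 57.85
tool_pos: [0.4007, 0.1812, 0.0331]
tcp_rot: [-0.001, -0.051, 0.999, -0.0]
wrist_force: [-0.8, -2.9, 4.8]
width: 0.0155
grasp_force: 59.9
```

```bash
python3 - <<'E'
from h import *
o=get_obs();p=o['tool_pos'];print(p,'pot pred',p[0]+.1065,p[1]+.0108)
S=snap('scene','s15.png');T=snap('top','t15.png')
vis=[]
for s,(r0,r1,c0,c1) in((S,(180,300,300,400)),(T,(170,290,160,260))):
    im=cv2.resize(s['img'],None,fx=4,fy=4,interpolation=cv2.INTER_CUBIC)[r0*4:r1*4,c0*4:c1*4].copy()
    for c,z,R,col in(((p[0]+.1065,p[1]+.0108),.077,.062,(255,0,0)),((p[0]+.1065,p[1]+.0108),.097,.02,(255,0,0)),((p[0]+.1065,p[1]+.0108),0.0,.062,(255,255,0))):
        pts=np.array([w2px(s,(c[0]+R*np.cos(a),c[1]+R*np.sin(a),z)) for a in np.linspace(0,6.283,60)])
        cv2.polylines(im,[((pts+.5)*4-np.array([c0,r0])*4).astype(int)],True,col,1)
    vis.append(im)
cv2.imwrite('pics/m15.png',np.hstack(vis)[:,:,::-1])
E
```

```text
[0.40072685 0.18118475 0.03311876] pot pred 0.5072268533231584 0.19198474873024268
```

View pics/m15.png

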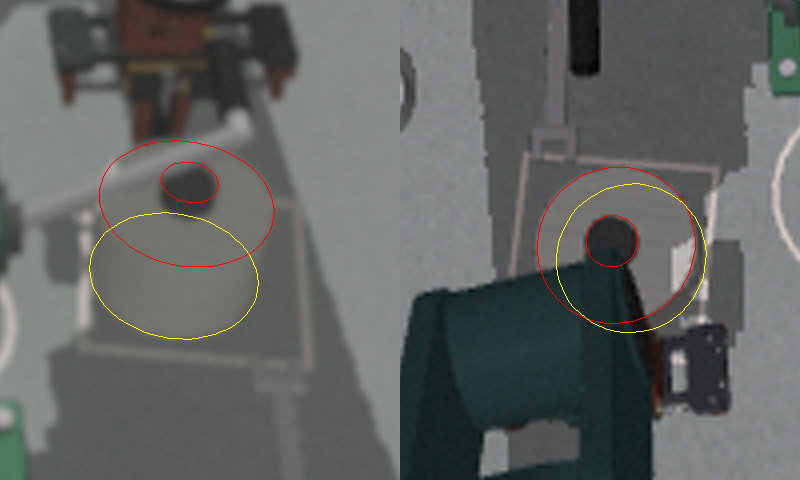

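The overlay fits: pot on prediction, lid on, boss at (188,185) left and (610,240) right. It is 16 mm short of the middle in y.

Request:
apply_moves --pt "0 0 0 -0.03 0.3 0 1.2" --pt "0 0 0 -0.05 0.5 0 1.2" --pt "0 0 0 -0.05 0.5 0 1.2" --pt "0 0 0 -0.03 0.3 0 1.2" --pt "0 0 0 0 0 0 1.2" --pt "0 0 0 0 0 0 1.2" --pt "0 0 0 0 0 0 1.2"

```text
time_s: 58.65
tool_pos: [0.4009, 0.1968, 0.0331]
tcp_rot: [-0.001, -0.051, 0.999, -0.0]
wrist_force: [-0.6, -4.1, 5.4]
width: 0.0154
grasp_force: 59.9
```

Request:
apply_moves --pt "0 0 0 0 0 0 3" --pt "0 0 0 0 0 0 4.5" --pt "0 0 0 0 0 0 6" --pt "0 0 0 0 0 0 6" --pt "0 0 0 0 0 -1 6" --pt "0 0 0 0 0 -3 6" --pt "0 0 0 0 0 -4 6" --pt "0 0 0 0 0 -4 6" --pt "0 0 0 0 0 -4 6" --pt "0 0 0 0 -4 0 6" --pt "0 0 0 0 -4 0 6" --pt "0 0 0 0 -4 0 6" --pt "0 0 0 0 -4 0 6" --pt "0 0 0 0 -4 0 6" --pt "0 0 0 0 -4 0 6" --pt "0 0 0 0 -4 0 6" --pt "0 0 0 0 0 0 6" --pt "0 0 0 0 0 0 6"

```text
time_s: 60.45
tool_pos: [0.4298, -0.082, 0.1935]
tcp_rot: [-0.0, -0.049, 0.999, 0.0]
wrist_force: [0.2, 0.1, 0.5]
width: 0.0599
grasp_force: 0.0
```

```bash
python3 - <<'E'
from h import *
o=get_obs();p=o['tool_pos'];print(p,o['wrist_force'])
S=snap('scene','s16.png');T=snap('top','t16.png')
# boss centroid
u0,v0=map(int,w2px(T,(.507,.208,.097)));r=10
for n,s in(('T',T),('S',S)):
    u0,v0=map(int,w2px(s,(.507,.208,.092)));g=s['img'][v0-r:v0+r,u0-r:u0+r].max(2);k,l,st,ce=cv2.connectedComponentsWithStats((g<55).astype(np.uint8))
    for i in range(1,k):
        if st[i,4]>15: print(n,st[i],px2w(s,u0-r+ce[i][0],v0-r+ce[i][1],.092 if n=='S' else .096))
# differences vs start around carton, tray, bystanders, lever
r1=cv2.imread('pics/s9.png')[:,:,::-1].astype(float)
for n,q in dict(carton=(.66,-.207,.05),oiler=(.659,-.349,.1),collar=(.633,.416,.03),spanner=(.67,.266,.005),turq=(.375,-.444,.02)).items():
    u,v=map(int,w2px(S,q));print(n,np.abs(S['img'][v-5:v+6,u-5:u+6]-r1[v-5:v+6,u-5:u+6]).mean().round(1))
# square edges: white line in top, both sides of pot
g=T['img'].min(2).astype(int)
for x in(.44,.575):
    for y in(.29,.127):
        u,v=w2px(T,(x,y,0));u,v=int(u),int(v);row=g[v,u-5:u+6]-np.median(g[v,u-5:u+6]);w=np.clip(row-8,0,None);print(x,px2w(T,u-5+(w*np.arange(11)).sum()/max(w.sum(),1),v,0)[:2].round(4),row)
E
```

```text
[ 0.42981754 -0.08198578  0.19347799] [0.18126395 0.14645192 0.53690671]
T [  5   5  13  13 125] [0.50581373 0.20751509 0.096     ]
carton 49.6
oiler 1.2
collar 1.6
spanner 2.0
turq 1.6
0.44 [0.4412 0.2929] [-1.  3.  0. -3. 29. 52.  0. -2. -2.  1.  0.]
0.44 [0.4424 0.1321] [-2. -1. -1.  0. 32. 28.  0. -1.  0.  2.  0.]
0.575 [0.5752 0.2855] [ 0. -2.  3. -1. -3. -3. 45. 47.  6.  0. -3.]
0.575 [0.5761 0.1248] [-3.  1. -3. -4. -1.  1. 26. 25.  1.  0. -1.]
```

```bash
python3 - <<'E'
from h import *
T=snap('top');S=snap('scene')
def brown(im):
    h=cv2.cvtColor(im,cv2.COLOR_RGB2HSV);m=((h[...,0]>8)&(h[...,0]<22)&(h[...,1]>80)&(h[...,2]>50)).astype(np.uint8)
    k,l,st,ce=cv2.connectedComponentsWithStats(m);return [(st[i].tolist(),ce[i].round(1).tolist()) for i in range(1,k) if st[i,4]>25]
L=lambda f:cv2.imread('pics/'+f)[:,:,::-1].copy()
for f in('t6.png','t16.png','s6.png','s9.png','s14.png','s16.png'):print(f,brown(L(f)))
print(w2px(T,(.66,-.207,.05)),w2px(S,(.66,-.207,.05)))
u,v=map(int,w2px(S,(.66,-.207,.03)));print(S['img'][v-16:v+16:2,u-18:u+18:2].max(2)//10)
E
```

```text
t6.png [([332, 181, 14, 20, 202], [338.2, 190.8]), ([533, 201, 27, 126, 2742], [547.9, 263.1]), ([370, 215, 47, 46, 2073], [392.5, 237.6])]
t16.png [([332, 181, 14, 20, 203], [338.2, 190.8]), ([533, 201, 27, 127, 2742], [547.9, 263.2]), ([370, 215, 47, 46, 2075], [392.5, 237.7])]
s6.png [([393, 42, 105, 70, 5519], [445.4, 78.5]), ([191, 262, 18, 27, 270], [200.2, 276.7])]
s9.png [([392, 42, 106, 70, 5903], [442.4, 77.5]), ([209, 132, 12, 4, 42], [214.7, 133.4]), ([179, 141, 11, 3, 27], [183.7, 141.8]), ([191, 263, 18, 26, 285], [200.0, 277.3])]
s14.png [([392, 42, 106, 70, 5908], [442.4, 77.5]), ([286, 129, 11, 5, 50], [291.2, 131.0]), ([256, 138, 11, 4, 30], [260.7, 139.3]), ([191, 263, 18, 26, 261], [200.2, 276.9])]
s16.png [([392, 42, 106, 70, 5905], [442.4, 77.5]), ([261, 144, 11, 4, 42], [266.2, 145.4]), ([191, 263, 18, 26, 264], [200.2, 277.0])]
(np.float64(340.1406644311087), np.float64(188.44753115426977)) (np.float64(198.84086433743553), np.float64(271.1011660711606))
[[14 15 17 17 15 14 13 13 14 13 13 14 14 14 14 14 14 14]
 [15 16 16 18 18 17 15 14 14 15 15 15 14 14 14 15 16 17]
 [17 16 16 17 17 17 16 16 16 18 18 17 17 16 15 17 17 18]
 [18 14 14 14 14 14 15 16 17 18 19 17 17 17 14 14 14 15]
 [17 13 13 14 14 14 15 16 17 18 18 17 17 16 12 14 13 13]
 [16 17 19 19 19 17 16 16 17 19 18 16 16 15 11 15 16 15]
 [15 19 21 21 21 18 17 16 18 19 18 16 16 15 12 19 20 20]
 [16 20 21 21 20 18 17 17 18 19 18 16 16 13 12 20 21 21]
 [17 21 21 21 20 17 17 17 18 18 17 17 16 12 13 20 21 21]
 [19 21 21 21 20 17 16 17 18 18 17 17 16 11 14 20 21 21]
 [19 21 21 21 19 15 14 15 16 16 15 15 15 10 15 21 21 21]
 [20 21 21 21 19 12 11 12 12 12 12 12 12  9 16 21 21 21]
 [20 21 21 21 20 13 11 11 11 11 11 11 11 10 18 21 21 20]
 [21 21 21 21 20 14 11 11 11 11 11 11 11 11 19 21 21 20]
 [21 21 21 21 21 16 11 11 12 11 11 11 11 12 20 21 21 20]
 [21 21 21 21 21 17 12 12 12 12 12 12 12 15 21 21 21 20]]
```

The carton hasn't moved; the difference was lighting. Everything is in place, so I'm handing in.

```bash
python3 -c "
from rig import job_done;print(job_done())"
```

```text
the job is handed in; nothing more can be done
None
```

The job is done and handed in at about 60 s, and no verdict came back: carton upright in the tray, three bushes in the pot, lid pressed with the lever pulled until it would go no further (about 0.68 rad by my measurement, 0.70 nominal), lever eased back to rest, pot within about 2 mm of the square's middle, and the jar, spanner and ring unmoved.

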